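# Put the labware back in its racks after a sample run

## Task

Clear the bench after the run: put each jar into a well of its own in the grey jar rack, the two loose sample tubes into the free bores of the aluminium tube rack, and stand the plastic adapter in the steel parts tray. Keep everything upright with each piece standing fully down in its place, and leave alone the beaker and the tube that is already racked.

Things in the scene. Friction and masses are not known exactly. Their poses are not given: they have to be found in the camera images.
- jar_one: wide white plastic jar with its ribbed white screw cap on, round, 62 mm across and 86 mm tall, cap from 62 mm up, standing upright (one of two; the two are otherwise alike and interchangeable). Origin: centre of the underside, z up. 140 g. Grasp across the cap, about 70 mm above its foot.
- jar_two: wide white plastic jar with its ribbed white screw cap on, round, 62 mm across and 86 mm tall, cap from 62 mm up, standing upright (two of two, with a small grey spot on the cap; the two are otherwise alike and interchangeable). Origin: centre of the underside, z up. 140 g. Grasp across the cap, about 70 mm above its foot.
- tube_one: plain open-topped white plastic sample tube, round, 25 mm across (26 mm at the rim) and 67 mm tall, standing upright on its flat foot (one of two loose; the two loose ones are alike and interchangeable). Origin: centre of the underside, z up. 30 g. Grasp the wall near the top: fingertips no lower than 38 mm above its foot, so that they stay above the rack's upper plate.
- tube_two: plain open-topped white plastic sample tube, round, 25 mm across (26 mm at the rim) and 67 mm tall, standing upright on its flat foot (two of two loose; the two loose ones are alike and interchangeable). Origin: centre of the underside, z up. 30 g. Grasp the wall near the top: fingertips no lower than 38 mm above its foot, so that they stay above the rack's upper plate.
- adapter: small white plastic adapter: a hexagonal foot 30 x 34 mm and 8 mm high, and on it a round stem 18 mm across, 43 mm tall in all, standing on the foot. Origin: centre of the underside, z up. 30 g. Grasp the stem, about 32 mm above the foot.
- jar_rack: grey plastic block, 100 x 180 mm and 36 mm high, fixed to the bench, with two round wells 70 mm across (mouths chamfered 4 mm) centred at x = 0, y = -42 and +42 mm (y is its long axis). The wells' floor, where jars stand, is 8 mm above the bench. Origin: centre of the underside, z up. Jars stand 22 mm apart in it: close the fingers along the rack's x axis.
- tube_rack: aluminium two-plate rack, 66 x 150 mm, fixed. Upper plate's top 36 mm (corner nuts 39 mm) above the bench, with three round bores 33 mm across, chamfered 3 mm, at x = 0, y = -46, 0, +46 mm (y is its long axis); +46 is taken by tube_racked, the others are free. Tubes stand on the lower plate at 7 mm. Origin: centre of the underside, z up. Tubes stand 20 mm apart: close the fingers along its x axis.
- parts_tray: empty square stainless tray, 100 x 100 mm outside, rim 20 mm high, inside 94 x 94 mm with its floor 3 mm above the bench, fixed to the bench. Origin: centre of the underside, z up.
- tube_racked: an open white sample tube like the loose ones but 62 mm tall, already standing in the end bore of the tube rack; to be left there. Origin: centre of the underside, z up.
- beaker: translucent plastic beaker, 57 mm across the rim and 61 mm tall, standing among the loose things; to be left where it stands. Origin: centre of the underside, z up.

How it is judged:
By the outcome, as a careful person would: the job done as asked, in the order asked, and still so for the second after the job is handed in, with the robot touching nothing.
It also fails if it takes over 115 s, if anything falls off the work surface, if the arm or the gripper's body presses on something with over 40 N, if the wrist force passes 120 N, or if a joint passes its speed limit or range.

## Robot

A 6-joint arm with a two-finger parallel gripper is mounted at the origin on a cart in front of the work surface, level with it; the furniture and walls round the work are solid. World frame = base frame: x ahead of the robot, y to its left, z up, the work surface at z = 0. Lengths are in m, angles in rad, forces in N, time in s.
With the tool pointing down it reaches from about 0.375 to 0.975 m from the base axis. Payload 3.8 kg.
Tool frame: the origin (TCP) lies midway between the tips of the shut fingers; the grasp point (between the pads) lies 19 mm behind it; z points along the fingers, y is the line along which they close (so a half turn about z gives the same grasp; the last joint's range is limited). The gripper opens to 85 mm and grips with 20 to 120 N. Pads are 22 mm wide; open, the fingers measure 114 mm over their backs; the gripper's body (76 mm by 85 mm) begins 54 mm behind the grasp point. The pads swing forward as they close: fully open they stand 13 mm farther back than shut.
Start: joints at [1.081, 0.264, 1.604, -0, 1.274, -0.037], TCP at [0.295, 0.607, 0.207] pointing down, gripper open.
Joint ranges: [-2.63, 2.63], [-0.94, 2.18], [0.31, 2.57], [-1.31, 4.45], [0, 2.66], [-2.55, 2.55]. Speed limits (rad/s): [2.57, 2.57, 3.14, 3.14, 3.14, 3.14].

## Interface

Orientations are given as a rotation vector (axis times angle).
In Python, from workcell import bot, cams gives the robot as it stands.
- The arm moves only by the tool play_rows, never from a script. Its argument "rows" is a list of rows, each a list of 2 entries, a list of its own where there are three numbers: the shift along the tool's x, y, z scaled (see below), then the turn, a rotation vector about the tool's x, y, z scaled (see below). A call has 1 to 20 rows; each row is the pose to reach, as a shift and turn from the pose commanded when the call began, along the tool's axes at that moment; what a row does not reach only later rows make up. The controller multiplies each number of a shift by 250 mm and each number of a turn by 45 degrees. A row lasts 1/12 s, in which the tool goes at most 41.7 mm and 7.16 degrees, less where a joint would pass 70% of its speed; a pose out of reach is approached as far as the arm can. A call with a number of a shift or a turn outside -1 to 1 is refused whole. A call with a gripper value outside its range is refused whole. "claw" is the opening, from -1 (shut) to 1 (fully open), set as the call begins (left out, the last holds). The fingers move at their own pace and stop on an object; "newtons" is the grip in N (left out, the last holds). Time passes only in rows, so rows that repeat a pose let the fingers close. It gives the time, the measured TCP pose, the force, the opening and the grip force at its end, in the units of the state.
- bot.read_state(): the state, without advancing time (a new reading comes with each control period).
- cams.read_camera(name): name is "scene" or "top" or "wrist"; returns a dict with "image" (400x640x3 uint8, red, green, blue), "K" (3x3 intrinsics, pixels), "k1" (the pictures are not rectified: a ray, as slopes to the right and down, at radius r is drawn at 1 + k1 r^2 times it, then the intrinsics apply), "T" (4x4, takes a point from camera to world coordinates); the wrist camera has in their place "mount" (4x4, takes a point from camera to tool coordinates, whose origin is the TCP and whose axes are the flange's). Camera axes: x right, y down, z forward; pixel columns grow to the right and rows downward; lengths in m; the calibration is good to about 2 mm. A picture is of the moment at which its call begins: read the wrist's pose just before it. There is no depth.
- bot.finish_job(): hands the job in; it is judged then, once.
The state is a dict: "time": time; "q": joint angles; "joint_vel": joint speeds; "joint_torque": joint torques, N m; "tool_pos": TCP position; "tcp_rot": TCP orientation; "wrist_force": force on the tool from outside, world axes, zero at the start; "torque": the same for the moment, N m; "width": opening from 0.0 (shut) to 1.0 (fully open); "grip_force": force on a finger pad.
Only numpy, scipy, OpenCV 4.12 (cv2) and the standard library are available. Lean on these libraries where they do the work, as an engineer would, in place of code of your own. Each camera call takes 0.05 s, during which the arm holds its last target. There are 200 camera calls.

## Working session

There is one attempt and no reset: what is moved stays moved. The work goes in short steps, Python scripts to look and compute and a tool call to move; the robot and the scene stay as the last step left them, time stands still between calls to the robot, and variables do not carry over. Pictures are saved under pics/ and viewed, at most 14 in all, crops included, and the job is handed in when it is done.

Besides the shell and the picture viewer there is one more tool, called after "Request:" by a JSON object that holds its "op" and its "data", one argument or row to a line. play_rows: Moves the arm, as the interface text tells. Its arguments: {"type":"object","properties":{"rows":{"type":"array","items":{"type":"array"}},"claw":{"type":"number"},"newtons":{"type":"number"}},"required":["rows"]}

```bash
mkdir -p pics; ls
cat > h.py <<'E'
import numpy as np,cv2
from scipy.spatial.transform import Rotation as R
from workcell import bot,cams
def cam(n):
    s=bot.read_state(); c=cams.read_camera(n)
    if n=='wrist':
        T=np.eye(4);T[:3,:3]=R.from_rotvec(s['tcp_rot']).as_matrix();T[:3,3]=s['tool_pos'];c['T']=T@np.array(c['mount'])
    return c
def ray(c,uv):
    uv=np.array(uv,float).reshape(-1,1,2)
    d=cv2.undistortPoints(uv,np.array(c['K']),np.array([c['k1'],0,0,0.])).reshape(-1,2)
    d=np.c_[d,np.ones(len(d))]@np.array(c['T'])[:3,:3].T
    return np.array(c['T'])[:3,3],d
def plane(c,uv,z):
    o,d=ray(c,uv); return o+d*((z-o[2])/d[:,2])[:,None]
def tri(c1,p1,c2,p2):
    o1,d1=ray(c1,p1);o2,d2=ray(c2,p2);d1=d1[0]/np.linalg.norm(d1);d2=d2[0]/np.linalg.norm(d2)
    A=np.c_[d1,-d2];t=np.linalg.lstsq(A,o2-o1,rcond=None)[0]
    a=o1+d1*t[0];b=o2+d2*t[1];return (a+b)/2,np.linalg.norm(a-b)
def proj(c,P):
    T=np.linalg.inv(np.array(c['T']));P=np.array(P,float).reshape(-1,3)
    return cv2.projectPoints(P,cv2.Rodrigues(T[:3,:3])[0],T[:3,3],np.array(c['K']),np.array([c['k1'],0,0,0.]))[0].reshape(-1,2)
E
python3 - <<'E'
from h import *
import pickle
print(bot.read_state())
for n in ('scene','top','wrist'):
    c=cam(n);pickle.dump(c,open(n+'.pkl','wb'));cv2.imwrite(f'pics/{n}0.png',c['image'][:,:,::-1])
    print(n,np.round(c['K'],1).tolist(),c['k1'],np.round(c['T'],3).tolist())
E
```

```text
pics
{'time': 0.0, 'q': array([ 1.08109409e+00,  2.64781809e-01,  1.60537174e+00,  4.63745822e-06,
        1.27369360e+00, -3.68891051e-02]), 'joint_vel': array([ 1.60928576e-03,  1.45102511e-03, -7.24513717e-04, -1.00993303e-04,
       -3.76640430e-04,  8.45954611e-05]), 'joint_torque': array([-7.95944816e-04, -5.15101647e+01, -3.67320192e+01, -1.15824751e-04,
        1.25357255e-02,  1.30751111e-06]), 'tool_pos': array([0.29493581, 0.60628587, 0.20594399]), 'tcp_rot': array([-0.70508508, -3.06083885,  0.00341686]), 'wrist_force': array([-0.00940717, -0.58058245, -0.3169597 ]), 'torque': array([0.05781821, 0.07529588, 0.03011689]), 'grip_force': 0.0, 'width': 0.9991329762174745}
scene [[506.2, 0.0, 317.8], [0.0, 506.2, 194.4], [0.0, 0.0, 1.0]] 0.03126756328824776 [[0.86, -0.311, 0.404, -0.002], [-0.51, -0.502, 0.699, -0.904], [-0.015, -0.807, -0.59, 0.807], [0.0, 0.0, 0.0, 1.0]]
top [[450.9, 0.0, 317.9], [0.0, 450.9, 202.6], [0.0, 0.0, 1.0]] -0.05612102735535205 [[-0.018, -0.984, 0.176, 0.336], [-1.0, 0.017, -0.01, 0.003], [0.006, -0.177, -0.984, 1.139], [0.0, 0.0, 0.0, 1.0]]
wrist [[279.0, 0.0, 318.0], [0.0, 279.0, 200.8], [0.0, 0.0, 1.0]] -0.02931667301779732 [[0.437, 0.851, 0.292, 0.22], [0.899, -0.413, -0.143, 0.644], [-0.001, 0.325, -0.946, 0.373], [0.0, 0.0, 0.0, 1.0]]
```

View pics/scene0.png

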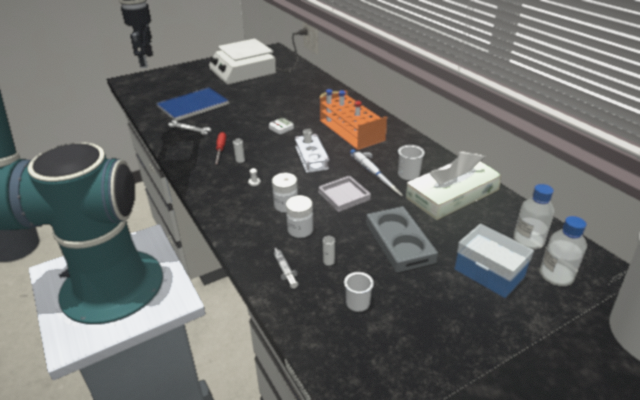

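View pics/top0.png

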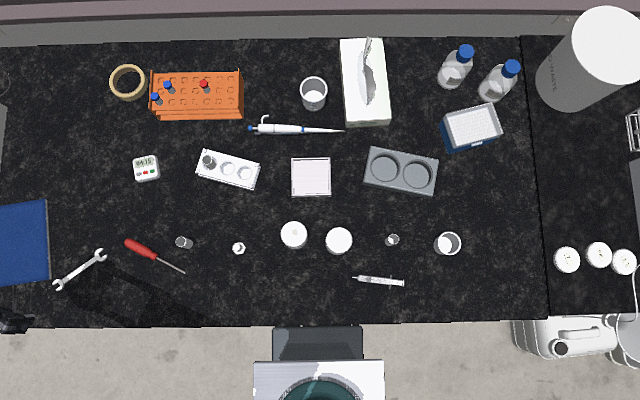

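View pics/wrist0.png

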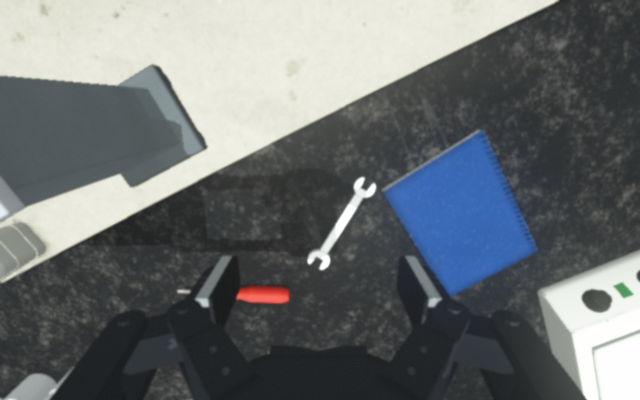

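The scene view shows the jars at (285,190) and (300,215), the tubes at (239,150) and (329,250), the adapter at (254,177) and the beaker at (358,291). The jar rack is at (400,238), the tray at (344,193) and the tube rack at (311,152). The top view shows the same pieces:

| Piece | Top view pixel |
|---|---|
| Jars | (293,235), (339,240) |
| Tubes | (184,242), (392,239) |
| Adapter | (239,248) |
| Beaker | (447,243) |
| Jar rack | (400,171) |
| Tray | (311,177) |
| Tube rack | (228,169), left bore taken |

The wrist camera only sees the spanner and the notebook for now.

Run:
```python
from h import *
import pickle
c=pickle.load(open('top.pkl','rb'));s=pickle.load(open('scene.pkl','rb'));w=pickle.load(open('wrist.pkl','rb'))
print(np.round(w['mount'],3).tolist())
for n,C,roi in (('top',c,(120,140,480,300)),('scene',s,(200,90,450,320))):
    g=cv2.cvtColor(C['image'],cv2.COLOR_RGB2GRAY);m=(g>105).astype(np.uint8);M=np.zeros_like(m);x0,y0,x1,y1=roi;M[y0:y1,x0:x1]=m[y0:y1,x0:x1]
    k,l,st,ce=cv2.connectedComponentsWithStats(M)
    for i in range(1,k):
        if st[i,4]>40: print(n,st[i].tolist(),ce[i].round(1), plane(C,ce[i],0.05).round(3)[0] if n=='top' else '')
# rack outline corners
g=cv2.cvtColor(c['image'],cv2.COLOR_RGB2GRAY)
a=cv2.resize(c['image'][140:300,160:480],None,fx=2.5,fy=2.5,interpolation=cv2.INTER_CUBIC)
b=cv2.resize(s['image'][100:320,210:450],None,fx=2.5,fy=2.5,interpolation=cv2.INTER_CUBIC)
cv2.imwrite('pics/a.png',a[:,:,::-1]);cv2.imwrite('pics/b.png',b[:,:,::-1])
```

```text
[[0.0, -0.946, -0.326, 0.084], [1.0, 0.0, 0.001, 0.001], [-0.001, -0.326, 0.946, -0.167], [0.0, 0.0, 0.0, 1.0]]
top [451, 140, 29, 8, 158] [464.  142.5] [ 0.679 -0.381  0.05 ]
top [363, 146, 76, 50, 2347] [400.4 171.1] [ 0.607 -0.215  0.05 ]
top [195, 148, 66, 42, 1676] [228.  168.9] [0.62  0.215 0.05 ]
top [132, 155, 28, 27, 581] [145.8 167.9] [0.626 0.422 0.05 ]
top [291, 157, 41, 40, 1495] [310.5 176.7] [0.596 0.01  0.05 ]
top [280, 221, 27, 28, 580] [293.6 234.3] [0.454 0.053 0.05 ]
top [325, 227, 28, 28, 582] [338.3 240.3] [ 0.437 -0.055  0.05 ]
top [434, 231, 28, 24, 450] [447.7 243.1] [ 0.425 -0.321  0.05 ]
top [385, 234, 15, 12, 112] [391.8 239.4] [ 0.437 -0.185  0.05 ]
top [175, 236, 18, 13, 142] [183.5 242.3] [0.439 0.32  0.05 ]
top [125, 240, 31, 18, 150] [138.9 248.6] [0.425 0.429 0.05 ]
top [232, 242, 14, 13, 128] [238.3 247.8] [0.423 0.187 0.05 ]
top [156, 257, 29, 17, 58] [170.2 265. ] [0.384 0.351 0.05 ]
top [352, 275, 52, 14, 294] [379.7 280.1] [ 0.34  -0.152  0.05 ]
scene [355, 90, 95, 60, 2791] [416.7 110.4] 
scene [320, 92, 61, 57, 1706] [345.6 116.8] 
scene [200, 102, 28, 11, 88] [212.9 106.6] 
scene [269, 118, 25, 16, 291] [280.9 125.3] 
scene [200, 127, 11, 7, 59] [204.7 129.8] 
scene [295, 129, 34, 44, 1026] [311.1 151.6] 
scene [233, 138, 11, 25, 196] [238.5 149.9] 
scene [398, 144, 52, 75, 2441] [424.8 181.7] 
scene [352, 150, 50, 46, 445] [373.1 167.9] 
scene [248, 168, 13, 18, 150] [253.5 177.5] 
scene [271, 172, 42, 66, 1760] [292.7 204. ] 
scene [319, 176, 52, 35, 1139] [344.  192.4] 
scene [367, 207, 70, 55, 1669] [401.1 235.3] 
scene [200, 234, 21, 41, 458] [206.7 258.1] 
scene [323, 236, 12, 29, 304] [328.4 249.4] 
scene [274, 248, 24, 40, 344] [285.6 268.5] 
scene [344, 271, 30, 40, 924] [358.1 289.7] 
scene [200, 277, 52, 43, 1683] [221.7 301.5]
```

View pics/a.png

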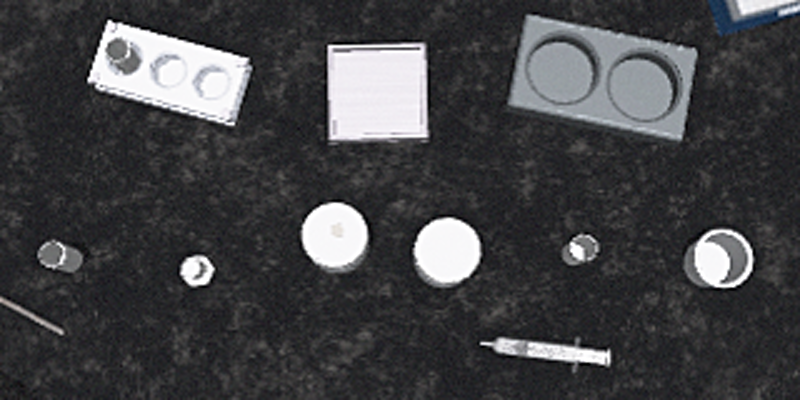

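View pics/b.png

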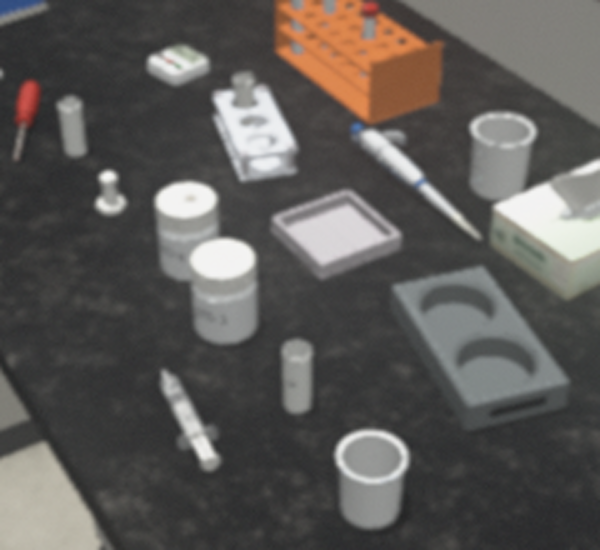

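The top crop shows, in crop pixels:
- Jar caps at (335,234), with the grey spot, and (447,249).
- Tube rims at (52,253) and (586,246), and the adapter stem near (201,267).
- Bores at (168,70) and (212,82), and wells at (563,68) and (645,87).

The scene crop shows the cap tops at (188,199) and (223,258), the tube rims at (297,348) and (70,103), and the adapter top at (109,177).

Run:
```python
from h import *
import pickle
c=pickle.load(open('top.pkl','rb'));s=pickle.load(open('scene.pkl','rb'))
P={'jarS':((335,234),(188,199),.086),'jarB':((447,249),(223,258),.086),'tubeR':((586,246),(297,348),.067),'tubeL':((52,253),(70,103),.067),'adap':((201,266),(109,177),.043),
'wellL':((563,68),(457,305),.036),'wellR':((645,87),(497,360),.036),'bore0':((168,70),(253,121),.036),'boreR':((212,82),(263,140),.036),'tray':((378,92),(337,233),.003)}
for k,(a,b,z) in P.items():
    ta=np.array(a)/2.5+[160,140];sb=np.array(b)/2.5+[210,100]
    p,e=tri(c,ta,s,sb);print(k,p.round(3),round(e,4),'plane',plane(c,ta,z)[0].round(3),plane(s,sb,z)[0].round(3))
# jar rack outline on top
g=cv2.cvtColor(c['image'],cv2.COLOR_RGB2GRAY)
for roi,z in (((355,140,445,200),.036),((190,145,265,192),.036),((285,150,337,200),.02)):
    x0,y0,x1,y1=roi;m=np.zeros_like(g);m[y0:y1,x0:x1]=(g[y0:y1,x0:x1]>80)*255
    m=cv2.morphologyEx(m,cv2.MORPH_OPEN,np.ones((3,3)))
    cs,_=cv2.findContours(m,cv2.RETR_EXTERNAL,cv2.CHAIN_APPROX_NONE);q=max(cs,key=cv2.contourArea)
    r=cv2.minAreaRect(q);print(r,plane(c,cv2.boxPoints(r),z)[:,:2].round(3).tolist())
```

```text
jarS [0.453 0.05  0.085] 0.0033 plane [0.451 0.05  0.086] [0.454 0.047 0.086]
jarB [ 0.437 -0.055  0.084] 0.0018 plane [ 0.436 -0.054  0.086] [ 0.436 -0.057  0.086]
tubeR [ 0.438 -0.188  0.07 ] 0.0004 plane [ 0.438 -0.188  0.067] [ 0.44  -0.185  0.067]
tubeL [0.441 0.322 0.066] 0.0018 plane [0.44  0.322 0.067] [0.441 0.319 0.067]
adap [0.426 0.182 0.046] 0.0017 plane [0.427 0.183 0.043] [0.427 0.187 0.043]
wellL [ 0.622 -0.18   0.034] 0.0011 plane [ 0.621 -0.179  0.036] [ 0.621 -0.182  0.036]
wellR [ 0.602 -0.263  0.035] 0.004 plane [ 0.6   -0.262  0.036] [ 0.604 -0.264  0.036]
bore0 [0.627 0.22  0.034] 0.0014 plane [0.626 0.219 0.036] [0.626 0.217 0.036]
boreR [0.614 0.174 0.036] 0.0023 plane [0.613 0.175 0.036] [0.615 0.174 0.036]
tray [0.607 0.008 0.009] 0.0026 plane [0.607 0.008 0.003] [0.613 0.014 0.003]
((401.0199279785156, 170.4746856689453), (71.3275146484375, 37.68028259277344), 11.633633613586426) [[0.585, -0.12], [0.681, -0.143], [0.64, -0.32], [0.545, -0.294]]
((227.64193725585938, 168.9759521484375), (61.95546340942383, 28.373632431030273), 15.154067993164062) [[0.61, 0.303], [0.682, 0.286], [0.636, 0.134], [0.566, 0.152]]
((311.0, 177.5), (39.0, 40.0), 90.0) [[0.654, 0.059], [0.652, -0.044], [0.55, -0.041], [0.552, 0.06]]
```

Two-view heights agree with the text: caps 84–85 mm, rims 66–70 mm, adapter 46 mm and racks 34–36 mm. The well and bore pitches come out at 85 and 47 mm, so I can move now. First I'll go to a look-out pose over the jars, with the tool turned to the jar rack's x axis (about −13°).

```bash
cat >> h.py <<'E'
def go(x,y,z,yaw):
    "units for play_rows to bring TCP to x,y,z, tool down, closing axis at yaw deg (mod 180)"
    s=bot.read_state();A=R.from_rotvec(s['tcp_rot']).as_matrix();p=np.array(s['tool_pos'])
    d=A.T@(np.array([x,y,z])-p)/.25
    best=None
    for k in (0,180):
        a=np.radians(yaw+k);Y=np.array([np.cos(a),np.sin(a),0]);Z=np.array([0,0,-1.]);T=np.c_[np.cross(Y,Z),Y,Z]
        r=R.from_matrix(A.T@T).as_rotvec()/np.radians(45)
        if best is None or np.linalg.norm(r)<np.linalg.norm(best):best=r
    n=max(np.linalg.norm(d)*250/41.7,np.linalg.norm(best)*45/7.16)
    print('t',round(s['time'],2),'pos',p.round(4),'q',np.round(s['q'],2),'w',round(s['width'],3),'| shift',d.round(3).tolist(),'turn',best.round(3).tolist(),'rows>=',round(n,1))
E
python3 -c "
from h import *
go(.4,.3,.26,25);go(.5,0,.30,-13)"
```

```text
t 0.15 pos [0.295  0.6065 0.2062] q [ 1.08  0.26  1.61  0.    1.27 -0.04] w 1.0 | shift [-0.914, -0.919, -0.214] turn [-0.002, 0.001, 0.868] rows>= 7.9
t 0.15 pos [0.295  0.6065 0.2062] q [ 1.08  0.26  1.61  0.    1.27 -0.04] w 1.0 | shift [-1.799, -1.823, -0.372] turn [-0.002, 0.001, 1.712] rows>= 15.5
```

Request:
{"op": "play_rows", "data": {
  "rows": [
    [[-0.1,-0.1,-0.03],[0,0,0.1]],
    [[-0.25,-0.25,-0.06],[0,0,0.25]],
    [[-0.4,-0.4,-0.1],[0,0,0.4]],
    [[-0.55,-0.55,-0.14],[0,0,0.55]],
    [[-0.7,-0.7,-0.18],[0,0,0.7]],
    [[-0.82,-0.83,-0.2],[0,0,0.82]],
    [[-0.9,-0.92,-0.21],[0,0,0.87]],
    [[-0.9,-0.92,-0.21],[0,0,0.87]],
    [[-0.9,-0.92,-0.21],[0,0,0.87]]
  ],
  "claw": 1,
  "newtons": 40
}}

```text
time: 0.9
tool_pos: [0.399, 0.2961, 0.2609]
tcp_rot: [1.695, 2.641, -0.001]
wrist_force: [-0.0, -0.3, 0.6]
width: 0.999
grip_force: 0.0
```

```bash
python3 -c "
from h import *
go(.5,0,.30,-13)
import pickle;c=cam('wrist');pickle.dump(c,open('w1.pkl','wb'));cv2.imwrite('pics/w1.png',c['image'][:,:,::-1])"
```

```text
t 0.9 pos [0.399  0.2961 0.2609] q [ 0.59 -0.11  1.91 -0.    1.34  0.16] w 0.999 | shift [-1.246, -0.126, -0.152] turn [0.003, 0.003, 0.836] rows>= 7.6
```

View pics/w1.png

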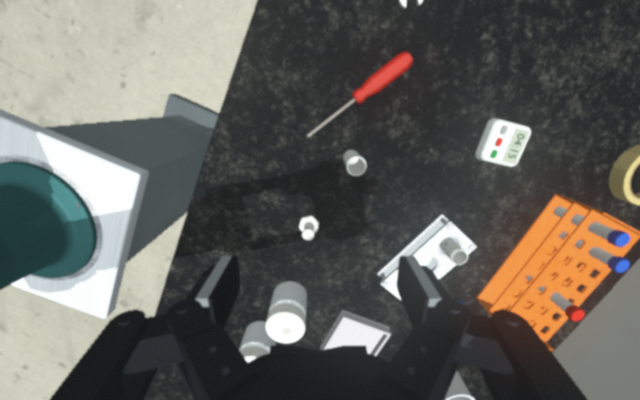

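The wrist view shows the left tube at (355,163), the adapter at (308,226) and the tube rack at (428,255). The jars at the bottom are partly hidden by the gripper. The camera sees the +y side of the tool, so I'll move to the right of the jars before looking again.

Request:
{"op": "play_rows", "data": {
  "rows": [
    [[-0.1,0.0,0.0],[0,0,0.1]],
    [[-0.25,0.0,0.0],[0,0,0.25]],
    [[-0.4,0.0,0.0],[0,0,0.4]],
    [[-0.55,0.0,0.0],[0,0,0.55]],
    [[-0.7,0.0,0.0],[0,0,0.7]],
    [[-0.85,0.0,0.0],[0,0,0.83]],
    [[-1,0.0,0.0],[0,0,0.836]]
  ]
}}

```text
time: 1.53
tool_pos: [0.5027, 0.0746, 0.2594]
tcp_rot: [-2.456, -1.958, -0.0]
wrist_force: [0.6, 1.1, 0.3]
width: 1.0
grip_force: 0.0
```

```bash
python3 -c "
from h import *
go(.5,-.18,.26,-13);go(.5,-.3,.26,-13)"
```

```text
t 1.53 pos [0.5027 0.0746 0.2594] q [ 0.1  -0.08  1.89  0.    1.34  0.32] w 1.0 | shift [-0.995, 0.217, -0.003] turn [-0.001, -0.001, 0.003] rows>= 6.1
t 1.53 pos [0.5027 0.0746 0.2594] q [ 0.1  -0.08  1.89  0.    1.34  0.32] w 1.0 | shift [-1.463, 0.324, -0.004] turn [-0.001, -0.001, 0.003] rows>= 9.0
```

Request:
{"op": "play_rows", "data": {
  "rows": [
    [[-0.15,0.03,0],[0,0,0]],
    [[-0.3,0.06,0],[0,0,0]],
    [[-0.45,0.1,0],[0,0,0]],
    [[-0.6,0.13,0],[0,0,0]],
    [[-0.75,0.16,0],[0,0,0]],
    [[-0.9,0.2,0],[0,0,0]],
    [[-1,0.22,0],[0,0,0]]
  ]
}}

```text
time: 2.12
tool_pos: [0.5013, -0.1831, 0.2592]
tcp_rot: [2.454, 1.961, -0.001]
wrist_force: [-0.4, -0.7, -0.0]
width: 0.998
grip_force: 0.0
```

Request:
{"op": "play_rows", "data": {
  "rows": [
    [[-0.15,0.03,0],[0,0,0]],
    [[-0.3,0.06,0],[0,0,0]],
    [[-0.42,0.1,0],[0,0,0]],
    [[-0.47,0.1,0],[0,0,0]],
    [[-0.47,0.1,0],[0,0,0]],
    [[-0.47,0.1,0],[0,0,0]]
  ]
}}

```text
time: 2.62
tool_pos: [0.4997, -0.3003, 0.2589]
tcp_rot: [-2.453, -1.96, -0.001]
wrist_force: [-0.3, 0.3, -1.1]
width: 1.003
grip_force: 0.0
```

```bash
python3 -c "
from h import *
go(.5,-.3,.26,-13)
import pickle;c=cam('wrist');pickle.dump(c,open('w2.pkl','wb'));cv2.imwrite('pics/w2.png',c['image'][:,:,::-1])"
```

```text
t 2.62 pos [ 0.4997 -0.3003  0.2589] q [-0.58  0.06  1.74  0.    1.34 -0.36] w 1.003 | shift [0.002, 0.001, -0.004] turn [-0.002, -0.002, 0.006] rows>= 0.0
```

View pics/w2.png

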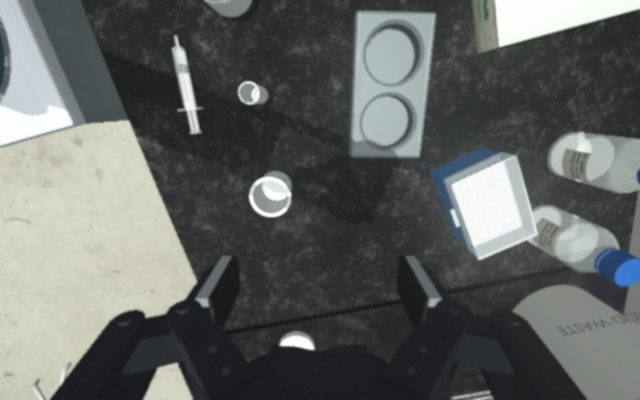

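This view shows the jar rack wells at about (391,54) and (386,121), the right tube's rim at (249,93) and the beaker at (270,197). Next I'll fit these and choose a look-out point from which both jars are visible.

Run:
```python
from h import *
import pickle
c=pickle.load(open('w2.pkl','rb'));im=c['image'];g=cv2.cvtColor(im,cv2.COLOR_RGB2GRAY)
# rack top: light grey face mask and its holes
hsv=cv2.cvtColor(im,cv2.COLOR_RGB2HSV)
roi=np.zeros_like(g);roi[0:165,340:445]=1
for th in (105,120,135):
    m=((g>th)*roi).astype(np.uint8)
    cs,h=cv2.findContours(m,cv2.RETR_CCOMP,cv2.CHAIN_APPROX_NONE)
    for q,hh in zip(cs,h[0]):
        if cv2.contourArea(q)>800:
            if hh[3]<0:
                b=cv2.boxPoints(cv2.minAreaRect(q));print(th,'outer',plane(c,b,.036)[:,:2].round(3).tolist())
            e=cv2.fitEllipse(q);print(th,hh[3],'ell',np.round(e[0],1),np.round(e[1],1),plane(c,e[0],.036)[0].round(4))
print('manual',plane(c,[(391,54),(386,121)],.036).round(4).tolist())
m=((g>140)).astype(np.uint8);m2=np.zeros_like(m);m2[78:110,232:275]=m[78:110,232:275]
q=max(cv2.findContours(m2,cv2.RETR_EXTERNAL,cv2.CHAIN_APPROX_NONE)[0],key=cv2.contourArea);print(cv2.boundingRect(q))
print('tubeR',plane(c,(249,93),.067))
t=pickle.load(open('top.pkl','rb'))
print('tri tube',tri(c,(249,93),t,np.array((586,246))/2.5+[160,140]),'wells',tri(c,(391,54),t,np.array((563,68))/2.5+[160,140]),tri(c,(386,121),t,np.array((645,87))/2.5+[160,140]))
w=pickle.load(open('w1.pkl','rb'))
print('tubeL',plane(w,(355,157),.067),'adap',plane(w,(309,220),.043))
for tx,ty in ((.46,-.12),(.46,-.16)): # predicted view of jars
    s=dict(w);T=np.eye(4);a=np.radians(-13);Y=np.array([np.cos(a),np.sin(a),0]);Z=np.array([0,0,-1.]);T[:3,:3]=np.c_[np.cross(Y,Z),Y,Z];T[:3,3]=tx,ty,.22
    s['T']=T@np.array(w['mount']);print(tx,ty,proj(s,[[.452,.05,.086],[.436,-.055,.086]]).round())
go(.46,-.14,.22,-13)
```

```text
105 outer [[0.547, -0.291], [0.587, -0.119], [0.682, -0.143], [0.656, -0.321]]
105 -1 ell [390.7  80.3] [ 84.8 177.3] [ 0.617  -0.2079  0.036 ]
120 outer [[0.547, -0.29], [0.588, -0.119], [0.681, -0.144], [0.655, -0.319]]
120 -1 ell [391.   79.6] [ 83.9 174.3] [ 0.6173 -0.2071  0.036 ]
135 outer [[0.546, -0.289], [0.589, -0.119], [0.681, -0.144], [0.651, -0.319]]
135 -1 ell [391.4  73.8] [ 82.6 160.4] [ 0.6189 -0.2003  0.036 ]
135 0 ell [391.7  53.6] [55.7 66.8] [ 0.6227 -0.177   0.036 ]
manual [[0.6218, -0.1772, 0.036], [0.6034, -0.2571, 0.036]]
(238, 81, 23, 24)
tubeR [[ 0.44016072 -0.18517923  0.067     ]]
tri tube (array([ 0.43897923, -0.18677076,  0.06781181]), np.float64(0.00406015657957232)) wells (array([ 0.61943241, -0.17808509,  0.04391591]), np.float64(0.00048133845148395124)) (array([ 0.59520396, -0.25450821,  0.06477035]), np.float64(0.0036977765560379386))
tubeL [[0.43520987 0.33459737 0.067     ]] adap [[0.4205416  0.21915155 0.043     ]]
0.46 -0.12 [[269.  17.]
 [281. 132.]]
0.46 -0.16 [[256. -32.]
 [271.  92.]]
t 2.67 pos [ 0.4997 -0.2997  0.2591] q [-0.58  0.06  1.74  0.    1.34 -0.36] w 1.0 | shift [0.588, -0.295, 0.158] turn [-0.001, -0.002, 0.007] rows>= 4.1
```

Request:
{"op": "play_rows", "data": {
  "rows": [
    [[0.1,-0.05,0.03],[0,0,0]],
    [[0.25,-0.12,0.06],[0,0,0]],
    [[0.4,-0.2,0.1],[0,0,0]],
    [[0.53,-0.27,0.14],[0,0,0]],
    [[0.6,-0.3,0.16],[0,0,0]],
    [[0.63,-0.3,0.16],[0,0,0]],
    [[0.63,-0.3,0.16],[0,0,0]],
    [[0.63,-0.3,0.16],[0,0,0]]
  ]
}}

```text
time: 3.33
tool_pos: [0.4617, -0.1303, 0.2206]
tcp_rot: [2.45, 1.964, 0.001]
wrist_force: [0.7, -0.1, -0.3]
width: 0.998
grip_force: 0.0
```

Run:
```python
from h import *
import pickle
c=cam('wrist');pickle.dump(c,open('w3.pkl','wb'));cv2.imwrite('pics/w3.png',c['image'][:,:,::-1])
g=cv2.cvtColor(c['image'],cv2.COLOR_RGB2GRAY)
for th in (185,210):
  for q in cv2.findContours((g>th).astype(np.uint8),cv2.RETR_EXTERNAL,cv2.CHAIN_APPROX_NONE)[0]:
    if 1000<cv2.contourArea(q)<20000:
        e=cv2.minEnclosingCircle(q);print(th,cv2.contourArea(q),np.round(e[0],1),round(e[1],1),plane(c,e[0],.086)[0].round(4))
w=pickle.load(open('w1.pkl','rb'))
print('tubeL',plane(w,(356,170),.067),'adap',plane(w,(308,236),.043))
go(.436,-.0555,.12,-13);go(.436,-.0555,.046,-13)
```

```text
185 1358.0 [529.8 312.3] 30.9 [ 0.7045 -0.3686  0.086 ]
185 4149.5 [ 61. 239.] 63.3 [ 0.139  -0.1285  0.086 ]
185 2568.5 [280.5 117.8] 30.0 [ 0.4397 -0.0515  0.086 ]
185 7481.5 [594.5 120.5] 72.7 [ 0.7676 -0.1247  0.086 ]
185 5509.5 [410.5  35.1] 55.1 [ 0.5811 -0.0041  0.086 ]
185 1813.0 [267.    4.8] 32.4 [0.4535 0.0498 0.086 ]
185 2149.5 [39.5 65. ] 70.6 [0.2151 0.0538 0.086 ]
210 3921.5 [ 60.5 238.5] 62.7 [ 0.1387 -0.1277  0.086 ]
210 2472.0 [279.8 118.1] 29.5 [ 0.4389 -0.0516  0.086 ]
210 7185.5 [595. 120.] 72.0 [ 0.7681 -0.1243  0.086 ]
210 4657.5 [406.5  33.9] 49.1 [ 0.5775 -0.0023  0.086 ]
210 1636.5 [267.    5.2] 31.4 [0.4534 0.0495 0.086 ]
210 1829.5 [38.5 65.5] 69.6 [0.2138 0.0537 0.086 ]
tubeL [[0.44424972 0.31979552 0.067     ]] adap [[0.42992615 0.19432392 0.043     ]]
t 3.38 pos [ 0.4619 -0.1311  0.2207] q [-0.33 -0.12  1.99 -0.    1.27 -0.11] w 1.002 | shift [0.273, -0.168, 0.402] turn [0.002, 0.001, 0.008] rows>= 3.1
t 3.38 pos [ 0.4619 -0.1311  0.2207] q [-0.33 -0.12  1.99 -0.    1.27 -0.11] w 1.002 | shift [0.273, -0.169, 0.698] turn [0.002, 0.001, 0.008] rows>= 4.6
```

View pics/w3.png

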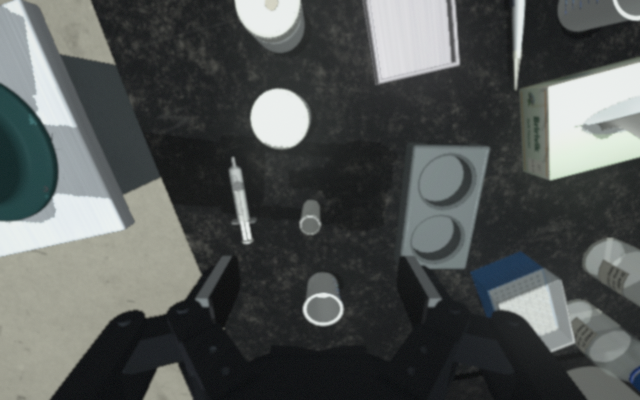

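Jar B's cap is at (280,118), which puts it at about (0.439, −0.052). The spotted jar's cap is at (268,4). The wells are at (444,179) and (436,237), and the tube and beaker are clear of the path. Now I'll grasp jar B.

Request:
{"op": "play_rows", "data": {
  "rows": [
    [[0.08,-0.05,0.06],[0,0,0]],
    [[0.18,-0.1,0.16],[0,0,0]],
    [[0.25,-0.15,0.28],[0,0,0]],
    [[0.283,-0.163,0.36],[0,0,0]],
    [[0.283,-0.163,0.42],[0,0,0]],
    [[0.283,-0.163,0.52],[0,0,0]],
    [[0.283,-0.163,0.6],[0,0,0]],
    [[0.283,-0.163,0.66],[0,0,0]],
    [[0.283,-0.163,0.7],[0,0,0]],
    [[0.283,-0.163,0.7],[0,0,0]],
    [[0.283,-0.163,0.7],[0,0,0]]
  ]
}}

```text
time: 4.3
tool_pos: [0.4372, -0.0537, 0.0448]
tcp_rot: [-2.455, -1.96, 0.001]
wrist_force: [-0.2, 0.3, -0.4]
width: 1.0
grip_force: 0.0
```

Request:
{"op": "play_rows", "data": {
  "rows": [
    [[0,0,0],[0,0,0]],
    [[0,0,0],[0,0,0]],
    [[0,0,0],[0,0,0]],
    [[0,0,0],[0,0,0]],
    [[0,0,0],[0,0,0]],
    [[0,0,0],[0,0,0]],
    [[0,0,0],[0,0,0]],
    [[0,0,0],[0,0,0]],
    [[0,0,0],[0,0,0]],
    [[0,0,0],[0,0,0]],
    [[0,0,0],[0,0,0]],
    [[0,0,0],[0,0,0]]
  ],
  "claw": -1,
  "newtons": 50
}}

```text
time: 5.3
tool_pos: [0.4382, -0.0533, 0.0467]
tcp_rot: [2.452, 1.961, 0.003]
wrist_force: [-1.9, -0.5, 6.0]
width: 0.676
grip_force: 52.6
```

Run:
```python
from h import *
import pickle
c=pickle.load(open('w3.pkl','rb'))
print('wells w3',plane(c,[(444,179),(436,237)],.036).round(4).tolist(),'tubeR',plane(c,(310,226),.067))
go(.603,-.260,.2,-13)
```

```text
wells w3 [[0.6214, -0.1722, 0.036], [0.6042, -0.2542, 0.036]] tubeR [[ 0.4395315  -0.18568904  0.067     ]]
t 5.3 pos [ 0.4382 -0.0533  0.0467] q [-0.18 -0.02  2.24 -0.    0.91  0.04] w 0.676 | shift [-0.661, 0.827, -0.611] turn [0.004, 0.0, 0.007] rows>= 7.3
```

Request:
{"op": "play_rows", "data": {
  "rows": [
    [[0,0,-0.04],[0,0,0]],
    [[0,0,-0.12],[0,0,0]],
    [[0,0,-0.24],[0,0,0]],
    [[-0.03,0.04,-0.36],[0,0,0]],
    [[-0.1,0.12,-0.45],[0,0,0]],
    [[-0.18,0.23,-0.5],[0,0,0]],
    [[-0.27,0.34,-0.5],[0,0,0]],
    [[-0.36,0.45,-0.5],[0,0,0]],
    [[-0.45,0.56,-0.5],[0,0,0]],
    [[-0.53,0.67,-0.5],[0,0,0]],
    [[-0.6,0.76,-0.5],[0,0,0]],
    [[-0.64,0.81,-0.5],[0,0,0]],
    [[-0.651,0.827,-0.5],[0,0,0]],
    [[-0.651,0.827,-0.5],[0,0,0]],
    [[-0.651,0.827,-0.5],[0,0,0]]
  ]
}}

```text
time: 6.55
tool_pos: [0.602, -0.2566, 0.1698]
tcp_rot: [-2.453, -1.961, 0.0]
wrist_force: [-0.1, 0.4, -1.0]
width: 0.675
grip_force: 54.2
```

Run:
```python
from h import *
go(.603,-.2585,.06,-13)
c=cam('wrist');cv2.imwrite('pics/w4.png',c['image'][:,:,::-1]); print(proj(c,[[.603,-.2585,.036],[.6215,-.177,.036]]))
```

```text
t 6.55 pos [ 0.602  -0.2566  0.1698] q [-0.44  0.25  1.69  0.    1.2  -0.22] w 0.675 | shift [-0.007, 0.006, 0.439] turn [-0.001, -0.001, 0.006] rows>= 2.6
[[319.28221033 186.48002132]
 [319.52099792 108.03865483]]
```

View pics/w4.png

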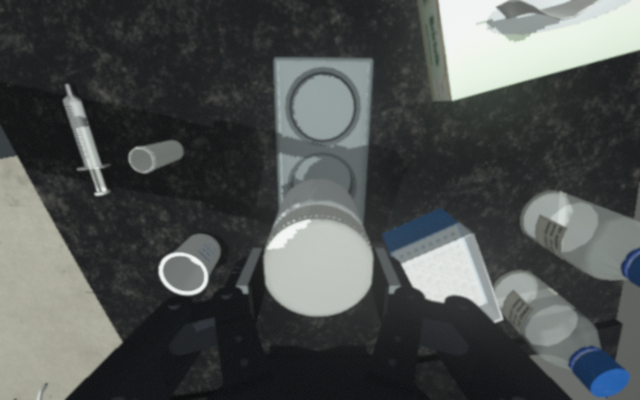

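The jar is held upright between the fingers at (319,268). The free well at (322,107) lies about 2.5 px to the right of my estimate, so I'll shift 2–3 mm along the tool's y and lower.

Request:
{"op": "play_rows", "data": {
  "rows": [
    [[-0.003,0.006,0.03],[0,0,0]],
    [[-0.003,0.012,0.1],[0,0,0]],
    [[-0.003,0.012,0.17],[0,0,0]],
    [[-0.003,0.012,0.23],[0,0,0]],
    [[-0.003,0.012,0.28],[0,0,0]],
    [[-0.003,0.012,0.32],[0,0,0]],
    [[-0.003,0.012,0.35],[0,0,0]],
    [[-0.003,0.012,0.38],[0,0,0]],
    [[-0.003,0.012,0.41],[0,0,0]],
    [[-0.003,0.012,0.435],[0,0,0]],
    [[-0.003,0.012,0.45],[0,0,0]],
    [[-0.003,0.012,0.455],[0,0,0]],
    [[-0.003,0.012,0.455],[0,0,0]],
    [[-0.003,0.012,0.455],[0,0,0]]
  ]
}}

```text
time: 7.77
tool_pos: [0.6057, -0.2589, 0.0564]
tcp_rot: [2.453, 1.961, 0.0]
wrist_force: [-0.8, -0.9, -1.8]
width: 0.672
grip_force: 54.2
```

Request:
{"op": "play_rows", "data": {
  "rows": [
    [[0,0,0.004],[0,0,0]],
    [[0,0,0.008],[0,0,0]],
    [[0,0,0.012],[0,0,0]],
    [[0,0,0.012],[0,0,0]],
    [[0,0,0.012],[0,0,0]]
  ]
}}

```text
time: 8.18
tool_pos: [0.606, -0.259, 0.0549]
tcp_rot: [2.453, 1.961, 0.001]
wrist_force: [-2.8, 0.3, 4.4]
width: 0.675
grip_force: 55.0
```

Request:
{"op": "play_rows", "data": {
  "rows": [
    [[0,0,0],[0,0,0]],
    [[0,0,0],[0,0,0]],
    [[0,0,0],[0,0,0]],
    [[0,0,0],[0,0,0]],
    [[0,0,0],[0,0,0]],
    [[0,0,0],[0,0,0]],
    [[0,0,0],[0,0,0]],
    [[0,0,0],[0,0,0]],
    [[0,0,-0.05],[0,0,0]],
    [[0,0,-0.15],[0,0,0]],
    [[0,0,-0.28],[0,0,0]],
    [[0,0,-0.42],[0,0,0]],
    [[0,0,-0.52],[0,0,0]],
    [[0,0,-0.52],[0,0,0]],
    [[0,0,-0.52],[0,0,0]]
  ],
  "claw": 1
}}

```text
time: 9.43
tool_pos: [0.6073, -0.2596, 0.1873]
tcp_rot: [2.449, 1.958, 0.005]
wrist_force: [-0.8, 0.4, 0.7]
width: 0.998
grip_force: 0.0
```

Run:
```python
from h import *
import pickle
c=cam('wrist');cv2.imwrite('pics/w5.png',c['image'][:,:,::-1]);pickle.dump(c,open('w5.pkl','wb'))
print(proj(c,[[.605,-.258,.094],[.6235,-.177,.036],[.603,-.2585,.036]]))
go(.453,.04,.17,-13);go(.4535,.0495,.045,-13)
```

```text
[[314.64719152 195.06125198]
 [314.79533719 105.48398652]
 [313.27655222 180.713893  ]]
t 9.48 pos [ 0.6059 -0.2589  0.1847] q [-0.44  0.25  1.67  0.    1.23 -0.22] w 0.997 | shift [1.032, -0.86, 0.056] turn [0.003, 0.001, 0.006] rows>= 8.1
t 9.48 pos [ 0.6059 -0.2589  0.1847] q [-0.44  0.25  1.67  0.    1.23 -0.22] w 0.997 | shift [1.069, -0.867, 0.556] turn [0.003, 0.001, 0.006] rows>= 8.9
```

View pics/w5.png

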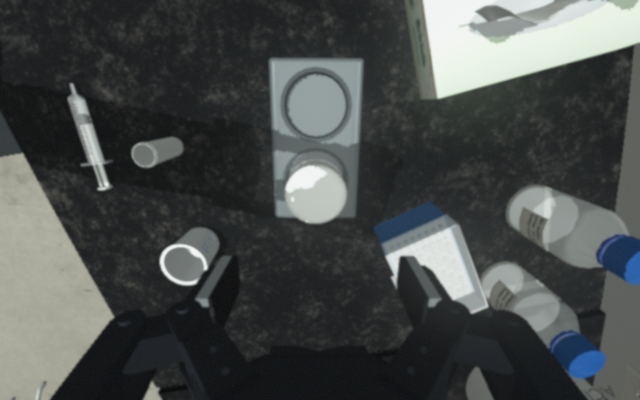

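The jar stands in the near well with its cap at (317,194), and the other well at (316,104) is free. Next is the spotted jar at about (0.4525, 0.050).

Request:
{"op": "play_rows", "data": {
  "rows": [
    [[0.06,-0.05,0],[0,0,0]],
    [[0.16,-0.13,0],[0,0,0]],
    [[0.28,-0.23,0],[0,0,0]],
    [[0.4,-0.33,0],[0,0,0]],
    [[0.52,-0.43,0],[0,0,0]],
    [[0.64,-0.53,0],[0,0,0]],
    [[0.76,-0.63,0.02],[0,0,0]],
    [[0.88,-0.73,0.04],[0,0,0]],
    [[0.96,-0.8,0.07],[0,0,0]],
    [[1,-0.86,0.1],[0,0,0]],
    [[1,-0.876,0.1],[0,0,0]],
    [[1,-0.876,0.1],[0,0,0]]
  ]
}}

```text
time: 10.48
tool_pos: [0.4443, 0.0339, 0.1561]
tcp_rot: [-2.45, -1.963, 0.005]
wrist_force: [0.2, 1.0, -0.6]
width: 1.001
grip_force: 0.0
```

Run:
```python
from h import *
go(.4525,.05,.046,-13)
```

```text
t 10.48 pos [0.4443 0.0339 0.1561] q [ 0.02 -0.14  2.13 -0.    1.16  0.24] w 1.001 | shift [0.071, 0.02, 0.44] turn [-0.005, 0.002, 0.009] rows>= 2.7
```

Request:
{"op": "play_rows", "data": {
  "rows": [
    [[0.04,0.01,0.04],[0,0,0]],
    [[0.068,0.02,0.12],[0,0,0]],
    [[0.068,0.02,0.2],[0,0,0]],
    [[0.068,0.02,0.28],[0,0,0]],
    [[0.068,0.02,0.36],[0,0,0]],
    [[0.068,0.02,0.41],[0,0,0]],
    [[0.068,0.02,0.436],[0,0,0]],
    [[0.068,0.02,0.436],[0,0,0]],
    [[0.068,0.02,0.436],[0,0,0]]
  ]
}}

```text
time: 11.23
tool_pos: [0.456, 0.0485, 0.0488]
tcp_rot: [-2.455, -1.96, 0.001]
wrist_force: [-0.2, -0.3, -0.4]
width: 0.998
grip_force: 0.0
```

Request:
{"op": "play_rows", "data": {
  "rows": [
    [[0,0,0],[0,0,0]],
    [[0,0,0],[0,0,0]],
    [[0,0,0],[0,0,0]],
    [[0,0,0],[0,0,0]],
    [[0,0,0],[0,0,0]],
    [[0,0,0],[0,0,0]],
    [[0,0,0],[0,0,0]],
    [[0,0,0],[0,0,0]],
    [[0,0,0],[0,0,0]],
    [[0,0,0],[0,0,0]],
    [[0,0,0],[0,0,0]],
    [[0,0,0],[0,0,0]]
  ],
  "claw": -1,
  "newtons": 50
}}

```text
time: 12.23
tool_pos: [0.4567, 0.0491, 0.051]
tcp_rot: [2.453, 1.961, 0.004]
wrist_force: [-1.1, 0.7, 5.8]
width: 0.67
grip_force: 51.8
```

Run:
```python
from h import *
go(.6245,-.177,.18,-13)
```

```text
t 12.23 pos [0.4567 0.0491 0.051 ] q [0.05 0.01 2.2  0.   0.92 0.27] w 0.67 | shift [-0.734, 0.855, -0.514] turn [0.003, -0.001, 0.006] rows>= 7.4
```

Request:
{"op": "play_rows", "data": {
  "rows": [
    [[0,0,-0.04],[0,0,0]],
    [[0,0,-0.12],[0,0,0]],
    [[0,0,-0.24],[0,0,0]],
    [[-0.03,0.04,-0.36],[0,0,0]],
    [[-0.1,0.12,-0.45],[0,0,0]],
    [[-0.18,0.22,-0.52],[0,0,0]],
    [[-0.27,0.33,-0.52],[0,0,0]],
    [[-0.37,0.44,-0.52],[0,0,0]],
    [[-0.47,0.55,-0.52],[0,0,0]],
    [[-0.57,0.66,-0.52],[0,0,0]],
    [[-0.65,0.76,-0.52],[0,0,0]],
    [[-0.71,0.83,-0.52],[0,0,0]],
    [[-0.734,0.855,-0.52],[0,0,0]],
    [[-0.734,0.855,-0.52],[0,0,0]],
    [[-0.734,0.855,-0.52],[0,0,0]],
    [[-0.734,0.855,-0.52],[0,0,0]]
  ]
}}

```text
time: 13.57
tool_pos: [0.6226, -0.1759, 0.1791]
tcp_rot: [-2.452, -1.962, 0.0]
wrist_force: [0.3, 0.1, -1.0]
width: 0.666
grip_force: 53.7
```

Run:
```python
from h import *
go(.6245,-.177,.062,-13)
c=cam('wrist');cv2.imwrite('pics/w6.png',c['image'][:,:,::-1]);
```

```text
t 13.57 pos [ 0.6226 -0.1759  0.1791] q [-0.31  0.23  1.7   0.    1.21 -0.09] w 0.666 | shift [-0.003, 0.009, 0.468] turn [-0.001, -0.001, 0.007] rows>= 2.8
```

Request:
{"op": "play_rows", "data": {
  "rows": [
    [[-0.003,0.006,0.03],[0,0,0]],
    [[-0.003,0.006,0.1],[0,0,0]],
    [[-0.003,0.006,0.17],[0,0,0]],
    [[-0.003,0.006,0.23],[0,0,0]],
    [[-0.003,0.006,0.28],[0,0,0]],
    [[-0.003,0.006,0.32],[0,0,0]],
    [[-0.003,0.006,0.36],[0,0,0]],
    [[-0.003,0.006,0.39],[0,0,0]],
    [[-0.003,0.006,0.42],[0,0,0]],
    [[-0.003,0.006,0.45],[0,0,0]],
    [[-0.003,0.006,0.47],[0,0,0]],
    [[-0.003,0.006,0.476],[0,0,0]],
    [[-0.003,0.006,0.476],[0,0,0]],
    [[-0.003,0.006,0.476],[0,0,0]]
  ]
}}

```text
time: 14.78
tool_pos: [0.6252, -0.1784, 0.0604]
tcp_rot: [2.453, 1.961, 0.001]
wrist_force: [0.5, -0.1, -0.4]
width: 0.663
grip_force: 53.7
```

Request:
{"op": "play_rows", "data": {
  "rows": [
    [[0,0,0.004],[0,0,0]],
    [[0,0,0.008],[0,0,0]],
    [[0,0,0.01],[0,0,0]],
    [[0,0,0.01],[0,0,0]]
  ]
}}

```text
time: 15.12
tool_pos: [0.6255, -0.1785, 0.0591]
tcp_rot: [2.453, 1.961, 0.001]
wrist_force: [-1.8, 0.5, 4.3]
width: 0.671
grip_force: 54.3
```

Request:
{"op": "play_rows", "data": {
  "rows": [
    [[0,0,0],[0,0,0]],
    [[0,0,0],[0,0,0]],
    [[0,0,0],[0,0,0]],
    [[0,0,0],[0,0,0]],
    [[0,0,0],[0,0,0]],
    [[0,0,0],[0,0,0]],
    [[0,0,0],[0,0,0]],
    [[0,0,0],[0,0,0]],
    [[0,0,-0.05],[0,0,0]],
    [[0,0,-0.15],[0,0,0]],
    [[0,0,-0.28],[0,0,0]],
    [[0,0,-0.42],[0,0,0]],
    [[0,0,-0.5],[0,0,0]],
    [[0,0,-0.5],[0,0,0]],
    [[0,0,-0.5],[0,0,0]]
  ],
  "claw": 1
}}

```text
time: 16.37
tool_pos: [0.6264, -0.1787, 0.186]
tcp_rot: [2.45, 1.959, 0.005]
wrist_force: [-0.3, 0.4, -0.3]
width: 1.002
grip_force: 0.0
```

Run:
```python
from h import *
go(.4395,-.186,.17,-16);go(.4395,-.186,.040,-16);go(.4395,-.186,.040,-40)
```

```text
t 16.37 pos [ 0.6264 -0.1787  0.186 ] q [-0.32  0.23  1.69  0.    1.22 -0.09] w 1.002 | shift [-0.193, -0.723, 0.06] turn [0.007, 0.0, 0.073] rows>= 4.5
t 16.37 pos [ 0.6264 -0.1787  0.186 ] q [-0.32  0.23  1.69  0.    1.22 -0.09] w 1.002 | shift [-0.193, -0.726, 0.58] turn [0.007, 0.0, 0.073] rows>= 5.7
t 16.37 pos [ 0.6264 -0.1787  0.186 ] q [-0.32  0.23  1.69  0.    1.22 -0.09] w 1.002 | shift [-0.193, -0.726, 0.58] turn [0.007, -0.001, 0.606] rows>= 5.7
```

Request:
{"op": "play_rows", "data": {
  "rows": [
    [[-0.02,-0.06,0],[0,0,0]],
    [[-0.05,-0.18,0],[0,0,0]],
    [[-0.08,-0.32,0.02],[0,0,0.03]],
    [[-0.12,-0.46,0.06],[0,0,0.07]],
    [[-0.16,-0.6,0.12],[0,0,0.07]],
    [[-0.193,-0.7,0.18],[0,0,0.07]],
    [[-0.193,-0.728,0.24],[0,0,0.07]],
    [[-0.193,-0.728,0.3],[0,0,0.07]],
    [[-0.193,-0.728,0.3],[0,0,0.07]],
    [[-0.193,-0.728,0.3],[0,0,0.07]],
    [[-0.193,-0.728,0.3],[0,0,0.07]]
  ]
}}

```text
time: 17.28
tool_pos: [0.4368, -0.1852, 0.1076]
tcp_rot: [-2.506, -1.894, 0.0]
wrist_force: [0.9, 0.0, 1.7]
width: 0.998
grip_force: 0.0
```

Run:
```python
from h import *
go(.4395,-.186,.040,-16)
c=cam('wrist');print(proj(c,[[.4395,-.186,.067]]))
a=c['image'][100:300,200:440];a=cv2.resize(a,None,fx=2.5,fy=2.5)
cv2.imwrite('pics/w7.png',a[:,:,::-1])
```

```text
t 17.28 pos [ 0.4368 -0.1852  0.1076] q [-0.45 -0.03  2.12 -0.    1.05 -0.18] w 0.998 | shift [-0.0, 0.011, 0.27] turn [-0.001, -0.0, 0.003] rows>= 1.6
[[321.53140716 216.54112353]]
```

View pics/w7.png

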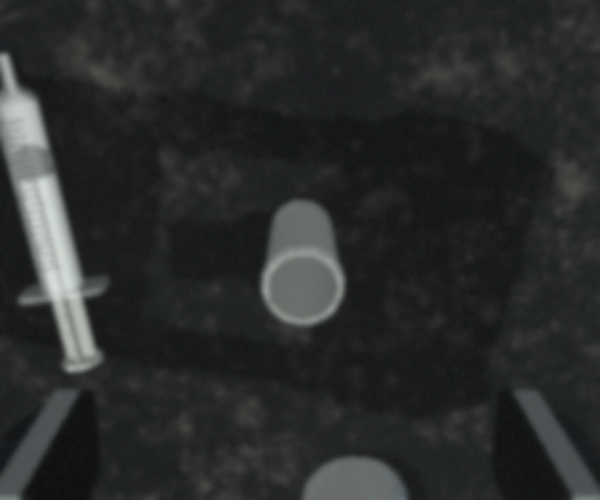

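The tube's rim is at (321,215) against a predicted (321.5,216.5). I'll lower and grip.

Request:
{"op": "play_rows", "data": {
  "rows": [
    [[0.002,0.005,0.03],[0,0,0]],
    [[0.002,0.01,0.09],[0,0,0]],
    [[0.002,0.01,0.15],[0,0,0]],
    [[0.002,0.01,0.2],[0,0,0]],
    [[0.002,0.01,0.24],[0,0,0]],
    [[0.002,0.01,0.262],[0,0,0]],
    [[0.002,0.01,0.262],[0,0,0]],
    [[0.002,0.01,0.262],[0,0,0]]
  ]
}}

```text
time: 18.0
tool_pos: [0.4395, -0.1855, 0.0421]
tcp_rot: [-2.506, -1.894, 0.0]
wrist_force: [-0.2, 0.3, 0.5]
width: 1.002
grip_force: 0.0
```

Request:
{"op": "play_rows", "data": {
  "rows": [
    [[0,0,0],[0,0,0]],
    [[0,0,0],[0,0,0]],
    [[0,0,0],[0,0,0]],
    [[0,0,0],[0,0,0]],
    [[0,0,0],[0,0,0]],
    [[0,0,0],[0,0,0]],
    [[0,0,0],[0,0,0]],
    [[0,0,0],[0,0,0]],
    [[0,0,0],[0,0,0]],
    [[0,0,0],[0,0,0]],
    [[0,0,0],[0,0,0]],
    [[0,0,0],[0,0,0]],
    [[0,0,0],[0,0,0]],
    [[0,0,0],[0,0,0]]
  ],
  "claw": -1,
  "newtons": 30
}}

```text
time: 19.17
tool_pos: [0.4399, -0.1856, 0.0427]
tcp_rot: [2.506, 1.893, 0.001]
wrist_force: [-0.1, 0.3, 6.0]
width: 0.008
grip_force: 32.5
```

Run:
```python
from h import *
go(.55,.0,.18,-15.5); go(.6135,.1745,.18,-15.5)
```

```text
t 19.17 pos [ 0.4399 -0.1856  0.0427] q [-0.45  0.06  2.17  0.    0.91 -0.17] w 0.008 | shift [0.835, 0.221, -0.549] turn [0.002, 0.0, -0.008] rows>= 6.1
t 19.17 pos [ 0.4399 -0.1856  0.0427] q [-0.45  0.06  2.17  0.    0.91 -0.17] w 0.008 | shift [1.576, 0.275, -0.549] turn [0.002, 0.0, -0.008] rows>= 10.1
```

The fingers closed completely (width 0.008), so the tube was missed or slipped. I'll look before moving.

Run:
```python
from h import *
a=cam('wrist')['image'][60:300,200:440];b=cam('scene')['image'][190:310,280:400]
o=np.hstack([cv2.resize(a,(400,400)),cv2.resize(b,(400,400),interpolation=cv2.INTER_CUBIC)]);cv2.imwrite('pics/w8.png',o[:,:,::-1])
```

```text
(no output)
```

View pics/w8.png

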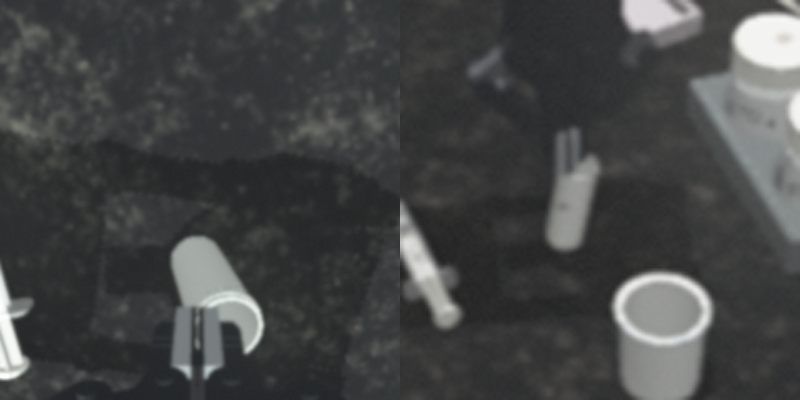

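The wrist crop on the left shows the tube tilted, its rim at crop (235,320), with the shut fingers at (197,310) overlapping its left edge. The scene crop on the right shows the finger tips at (568,170) beside the leaning tube. I'll check where the finger tips really are against the reported TCP.

Run:
```python
from h import *
s=cam('scene');w=cam('wrist');st=bot.read_state();p=st['tool_pos'];A=R.from_rotvec(st['tcp_rot']).as_matrix()
for d in (-.02,-.01,0,.01):
    P=p+A@np.array([d,0,0]);print(d,'scene',proj(s,P).round(1),'scene crop',((proj(s,P)-[280,190])/.3+[400,0]).round(),'wrist crop',((proj(w,P)-[200,60])/.6).round())
print('w top rim',plane(w,np.array((232,322))*.6+[200,60],.06),'base',plane(w,np.array((193,252))*.6+[200,60],.01))
a=cv2.resize(w['image'][150:300,240:420],(720,600),interpolation=cv2.INTER_CUBIC);cv2.imwrite('pics/w9.png',a[:,:,::-1])
print(st['wrist_force'],st['grip_force'])
```

```text
-0.02 scene [[331.5 253.5]] scene crop [[572. 212.]] wrist crop [[197. 343.]]
-0.01 scene [[330.3 250.5]] scene crop [[568. 202.]] wrist crop [[197. 322.]]
0 scene [[329.1 247.6]] scene crop [[564. 192.]] wrist crop [[197. 299.]]
0.01 scene [[327.9 244.7]] scene crop [[560. 182.]] wrist crop [[197. 276.]]
w top rim [[ 0.45202061 -0.1895318   0.06      ]] base [[ 0.44034555 -0.17788794  0.01      ]]
[-0.145901    1.31063618  5.93715874] 32.50357079014066
```

View pics/w9.png

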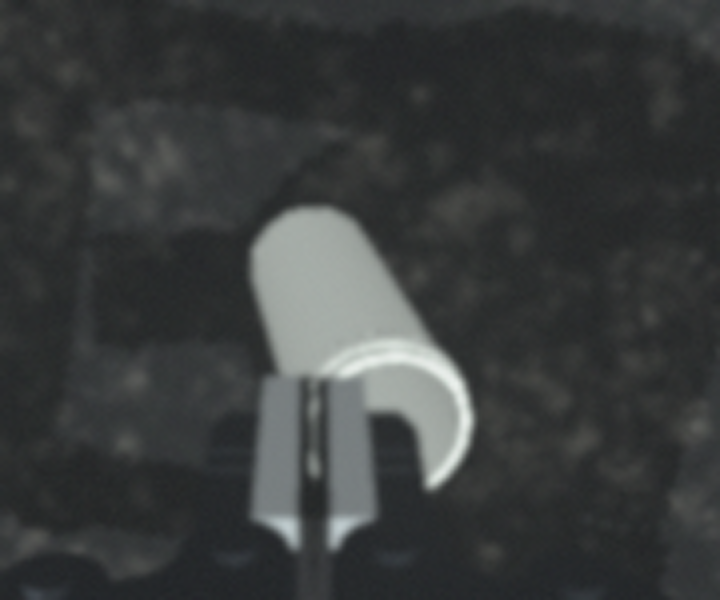

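The view shows the right finger inside the tube and its left wall pinched right at the rim. The open finger gap (162 px for 85 mm) puts the real fingertips about 25 mm above the nominal TCP, and the jars were held high on their caps for the same reason. I'll lean the tube back upright, release it slowly and re-grasp about 25 mm lower.

Request:
{"op": "play_rows", "data": {
  "rows": [
    [[0.003,-0.005,0],[0,0,0]],
    [[0.006,-0.01,0],[0,0,0]],
    [[0.009,-0.015,0.002],[0,0,0]],
    [[0.012,-0.02,0.003],[0,0,0]],
    [[0.015,-0.025,0.004],[0,0,0]],
    [[0.016,-0.03,0.004],[0,0,0]],
    [[0.016,-0.03,0.004],[0,0,0]]
  ],
  "newtons": 20
}}

```text
time: 19.95
tool_pos: [0.4333, -0.1801, 0.0416]
tcp_rot: [2.505, 1.893, -0.0]
wrist_force: [-1.0, -1.8, 5.8]
width: 0.005
grip_force: 34.7
```

Run:
```python
from h import *
w=cam('wrist')['image'];b=cam('scene')['image'][190:310,280:400]
o=np.hstack([cv2.resize(w[150:300,240:390],(400,400)),cv2.resize(b,(400,400),interpolation=cv2.INTER_CUBIC)]);cv2.imwrite('pics/w10.png',o[:,:,::-1])
```

```text
(no output)
```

View pics/w10.png

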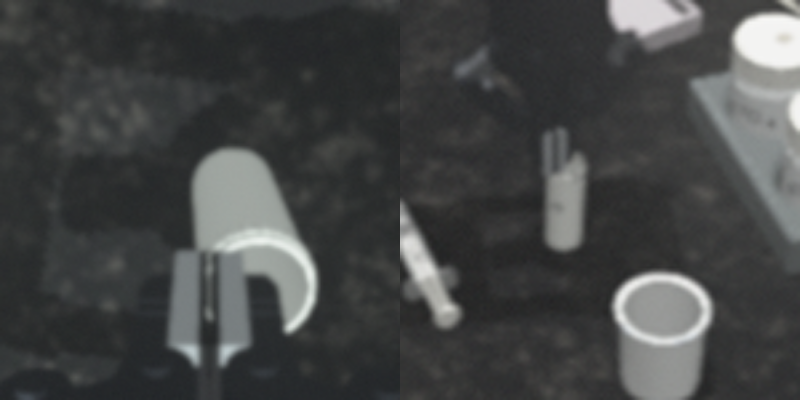

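The scene crop now shows the tube nearly upright at (565,205), still pinched at the rim. I've used all 14 picture views, so from here I work from measured numbers only. I'll open a few millimetres and rise straight up.

Request:
{"op": "play_rows", "data": {
  "rows": [
    [[0,0,0],[0,0,0]],
    [[0,0,0],[0,0,0]],
    [[0,0,0],[0,0,0]],
    [[0,0,0],[0,0,0]],
    [[0,0,0],[0,0,0]],
    [[0,0,-0.02],[0,0,0]],
    [[0,0,-0.05],[0,0,0]],
    [[0,0,-0.1],[0,0,0]],
    [[0,0,-0.18],[0,0,0]],
    [[0,0,-0.26],[0,0,0]],
    [[0,0,-0.34],[0,0,0]],
    [[0,0,-0.4],[0,0,0]],
    [[0,0,-0.4],[0,0,0]],
    [[0,0,-0.4],[0,0,0]]
  ],
  "claw": -0.78
}}

```text
time: 21.22
tool_pos: [0.4334, -0.1796, 0.1415]
tcp_rot: [2.506, 1.893, 0.001]
wrist_force: [0.3, -0.0, -0.9]
width: 0.11
grip_force: 0.0
```

Request:
{"op": "play_rows", "data": {
  "rows": [
    [[0,0,0],[0,0,0]],
    [[0,0,0],[0,0,0]],
    [[0,0,0],[0,0,0]],
    [[0,0,0],[0,0,0]],
    [[0,0,0],[0,0,0]],
    [[0,0,0],[0,0,0]],
    [[0,0,0],[0,0,0]],
    [[0,0,0],[0,0,0]],
    [[0,0,0],[0,0,0]],
    [[0,0,0],[0,0,0]]
  ],
  "claw": 1
}}

```text
time: 22.05
tool_pos: [0.4331, -0.1795, 0.1411]
tcp_rot: [2.507, 1.894, 0.0]
wrist_force: [-0.1, 0.5, 0.2]
width: 1.001
grip_force: 0.0
```

```bash
cat >> h.py <<'E'
def blobs(c,roi,th,amin,zs):
    x0,y0,x1,y1=roi;g=cv2.cvtColor(c['image'],cv2.COLOR_RGB2GRAY)[y0:y1,x0:x1]
    for q in cv2.findContours((g>th).astype(np.uint8),cv2.RETR_EXTERNAL,cv2.CHAIN_APPROX_NONE)[0]:
        if cv2.contourArea(q)>=amin:
            q=q+np.array([x0,y0]);b=cv2.boundingRect(q);(u,v),r=cv2.minEnclosingCircle(q);rr=cv2.minAreaRect(q)
            print(th,'bb',b,'A',cv2.contourArea(q),'circ',round(u,1),round(v,1),round(r,1),'mar',np.round(rr[1],1),round(rr[2]),[plane(c,(u,v),z)[0][:2].round(4).tolist() for z in zs])
E
python3 - <<'E'
from h import *
import pickle
st=bot.read_state();print(st['tool_pos'],st['width'])
w=cam('wrist');t=cam('top');s=cam('scene');pickle.dump((w,t,s),open('s1.pkl','wb'))
for th in (90,120):
  print('w');blobs(w,(245,90,400,250),th,60,(.067,0))
  print('s');blobs(s,(300,220,343,275),th,60,(.033,))
  print('t');blobs(t,(375,225,410,255),th,40,(.06,))
print(proj(w,[[.435,-.18,.067],[.435,-.18,0]]),proj(s,[[.435,-.18,.067],[.435,-.18,0]]))
E
```

```text
[ 0.43313832 -0.17953741  0.14108207] 1.0010148419993818
w
90 bb (245, 201, 8, 38) A 110.5 circ 245.0 219.5 18.5 mar [ 7. 37.] 0 [[0.3629, -0.1769], [0.337, -0.1988]]
90 bb (311, 176, 29, 43) A 874.0 circ 325.0 197.0 21.1 mar [42. 28.] 90 [[0.4407, -0.176], [0.4365, -0.1976]]
s
90 bb (322, 235, 13, 30) A 285.5 circ 328.0 249.6 14.7 mar [29. 12.] 90 [[0.4399, -0.1811]]
t
90 bb (390, 225, 16, 30) A 160.5 circ 397.0 239.5 16.1 mar [ 7.7 32. ] 19 [[0.4356, -0.1959]]
w
120 bb (245, 204, 6, 34) A 70.0 circ 246.0 220.5 16.5 mar [ 5. 33.] 0 [[0.3635, -0.1781], [0.3377, -0.2003]]
120 bb (312, 191, 27, 27) A 553.5 circ 325.2 203.8 13.9 mar [26. 26.] 90 [[0.4392, -0.1824], [0.4346, -0.2058]]
s
120 bb (322, 236, 12, 29) A 215.5 circ 327.5 250.0 14.1 mar [28. 11.] 90 [[0.4383, -0.1816]]
t
[[320.08945369 202.59650526]
 [319.61322989 183.21293778]] [[325.8120038  238.69961112]
 [325.97324102 260.8205791 ]]
```

The tube stands upright again at about (0.439, −0.183). Before relying on the fingertip offset I'll measure it by touching clear bench gently with the fingers shut.

Request:
{"op": "play_rows", "data": {
  "rows": [
    [[0,0.08,0],[0,0,0]],
    [[0,0.18,0],[0,0,0]],
    [[0,0.26,0.06],[0,0,0]],
    [[0,0.28,0.16],[0,0,0]],
    [[0,0.28,0.28],[0,0,0]],
    [[0,0.28,0.4],[0,0,0]],
    [[0,0.28,0.48],[0,0,0]],
    [[0,0.28,0.5],[0,0,0]],
    [[0,0.28,0.52],[0,0,0]],
    [[0,0.28,0.53],[0,0,0]],
    [[0,0.28,0.54],[0,0,0]],
    [[0,0.28,0.54],[0,0,0]]
  ],
  "claw": -1
}}

```text
time: 23.2
tool_pos: [0.5015, -0.1992, 0.0072]
tcp_rot: [2.505, 1.892, 0.002]
wrist_force: [-0.8, 0.7, -0.0]
width: 0.003
grip_force: 0.0
```

Request:
{"op": "play_rows", "data": {
  "rows": [
    [[0,0,0.008],[0,0,0]],
    [[0,0,0.016],[0,0,0]],
    [[0,0,0.024],[0,0,0]],
    [[0,0,0.024],[0,0,0]]
  ]
}}

```text
time: 23.53
tool_pos: [0.5003, -0.1986, -0.0]
tcp_rot: [-2.507, -1.894, 0.0]
wrist_force: [0.2, -0.1, -0.6]
width: -0.003
grip_force: 0.0
```

Request:
{"op": "play_rows", "data": {
  "rows": [
    [[0,0,0.01],[0,0,0]],
    [[0,0,0.02],[0,0,0]],
    [[0,0,0.03],[0,0,0]],
    [[0,0,0.04],[0,0,0]],
    [[0,0,0.04],[0,0,0]]
  ]
}}

```text
time: 23.95
tool_pos: [0.4998, -0.1984, -0.0107]
tcp_rot: [-2.506, -1.893, 0.001]
wrist_force: [-0.5, 0.2, -0.2]
width: -0.003
grip_force: 0.0
```

Request:
{"op": "play_rows", "data": {
  "rows": [
    [[0,0,0.008],[0,0,0]],
    [[0,0,0.016],[0,0,0]],
    [[0,0,0.024],[0,0,0]],
    [[0,0,0.024],[0,0,0]]
  ]
}}

```text
time: 24.28
tool_pos: [0.5001, -0.1985, -0.0165]
tcp_rot: [-2.506, -1.893, 0.001]
wrist_force: [-0.3, 0.4, 1.0]
width: 0.007
grip_force: 0.0
```

Request:
{"op": "play_rows", "data": {
  "rows": [
    [[0,0,0.006],[0,0,0]],
    [[0,0,0.012],[0,0,0]],
    [[0,0,0.012],[0,0,0]]
  ]
}}

```text
time: 24.53
tool_pos: [0.5003, -0.1986, -0.0192]
tcp_rot: [-2.506, -1.893, 0.0]
wrist_force: [0.6, 0.2, -0.9]
width: -0.002
grip_force: 0.0
```

Request:
{"op": "play_rows", "data": {
  "rows": [
    [[0,0,0.006],[0,0,0]],
    [[0,0,0.012],[0,0,0]],
    [[0,0,0.012],[0,0,0]]
  ]
}}

```text
time: 24.78
tool_pos: [0.5002, -0.1985, -0.0223]
tcp_rot: [-2.506, -1.893, 0.0]
wrist_force: [0.1, 0.1, 0.7]
width: -0.004
grip_force: 0.0
```

Request:
{"op": "play_rows", "data": {
  "rows": [
    [[0,0,0.006],[0,0,0]],
    [[0,0,0.012],[0,0,0]],
    [[0,0,0.012],[0,0,0]]
  ]
}}

```text
time: 25.03
tool_pos: [0.5006, -0.1987, -0.024]
tcp_rot: [-2.507, -1.894, 0.0]
wrist_force: [-3.3, 1.0, 8.7]
width: -0.002
grip_force: 4.2
```

Request:
{"op": "play_rows", "data": {
  "rows": [
    [[0,0,0.006],[0,0,0]],
    [[0,0,0.008],[0,0,0]],
    [[0,0,0.008],[0,0,0]]
  ]
}}

```text
time: 25.28
tool_pos: [0.5007, -0.1988, -0.024]
tcp_rot: [-2.506, -1.894, 0.001]
wrist_force: [-7.9, 2.7, 23.1]
width: -0.003
grip_force: 11.6
```

Contact came at TCP z = −0.0235 m, so the real fingertips sit 23.5 mm above the reported TCP. I'll lower all grasps by that amount. Now I rise, open and return over the tube.

Request:
{"op": "play_rows", "data": {
  "rows": [
    [[0,0,-0.06],[0,0,0]],
    [[0,0,-0.18],[0,0,0]],
    [[0,0,-0.32],[0,0,0]],
    [[0,0,-0.44],[0,0,0]],
    [[0,-0.02,-0.5],[0,0,0]],
    [[0,-0.1,-0.5],[0,0,0]],
    [[-0.005,-0.18,-0.5],[0,0,0]],
    [[-0.009,-0.24,-0.5],[0,0,0]],
    [[-0.009,-0.254,-0.5],[0,0,0]],
    [[-0.009,-0.254,-0.5],[0,0,0]],
    [[-0.009,-0.254,-0.5],[0,0,0]],
    [[-0.009,-0.254,-0.5],[0,0,0]]
  ],
  "claw": 1
}}

```text
time: 26.28
tool_pos: [0.4398, -0.1839, 0.0983]
tcp_rot: [2.506, 1.893, 0.001]
wrist_force: [0.2, 0.4, -0.5]
width: 1.002
grip_force: 0.0
```

Run:
```python
from h import *
w=cam('wrist');print(proj(w,[.439,-.1835,.067]));blobs(w,(265,90,385,290),110,100,(.067,))
s=cam('scene');blobs(s,(300,220,343,275),110,60,(.033,))
go(.439,-.1835,.0185,-16)
```

```text
[[316.84024766 220.88479681]]
110 bb (300, 203, 34, 33) A 838.0 circ 316.5 218.7 17.0 mar [32. 33.] 90 [[0.4393, -0.1817]]
110 bb (323, 236, 12, 29) A 252.0 circ 328.0 250.0 14.1 mar [28. 11.] 90 [[0.4392, -0.1822]]
t 26.38 pos [ 0.4396 -0.1838  0.0981] q [-0.45 -0.02  2.13  0.    1.03 -0.17] w 0.995 | shift [0.0, -0.003, 0.318] turn [0.001, 0.0, 0.003] rows>= 1.9
```

Request:
{"op": "play_rows", "data": {
  "rows": [
    [[0.004,-0.002,0.04],[0,0,0]],
    [[0.005,-0.002,0.1],[0,0,0]],
    [[0.005,-0.002,0.17],[0,0,0]],
    [[0.005,-0.002,0.23],[0,0,0]],
    [[0.005,-0.002,0.28],[0,0,0]],
    [[0.005,-0.002,0.31],[0,0,0]],
    [[0.005,-0.002,0.316],[0,0,0]],
    [[0.005,-0.002,0.316],[0,0,0]],
    [[0.005,-0.002,0.316],[0,0,0]]
  ]
}}

```text
time: 27.13
tool_pos: [0.4391, -0.1823, 0.0193]
tcp_rot: [2.506, 1.893, 0.0]
wrist_force: [0.8, -0.1, -0.4]
width: 1.0
grip_force: 0.0
```

Request:
{"op": "play_rows", "data": {
  "rows": [
    [[0,0,0],[0,0,0]],
    [[0,0,0],[0,0,0]],
    [[0,0,0],[0,0,0]],
    [[0,0,0],[0,0,0]],
    [[0,0,0],[0,0,0]],
    [[0,0,0],[0,0,0]],
    [[0,0,0],[0,0,0]],
    [[0,0,0],[0,0,0]],
    [[0,0,0],[0,0,0]],
    [[0,0,0],[0,0,0]],
    [[0,0,0],[0,0,0]],
    [[0,0,0],[0,0,0]],
    [[0,0,0],[0,0,0]],
    [[0,0,0],[0,0,0]]
  ],
  "claw": -1,
  "newtons": 25
}}

```text
time: 28.3
tool_pos: [0.4389, -0.1823, 0.0194]
tcp_rot: [2.506, 1.893, 0.0]
wrist_force: [-1.2, -0.5, 5.1]
width: 0.277
grip_force: 25.5
```

Run:
```python
from h import *
go(.55,.0,.16,-15.5); go(.6135,.1745,.14,-15.5)
```

```text
t 28.3 pos [ 0.4389 -0.1823  0.0194] q [-0.45  0.09  2.19 -0.    0.86 -0.17] w 0.277 | shift [0.823, 0.228, -0.562] turn [0.001, 0.0, -0.008] rows>= 6.1
t 28.3 pos [ 0.4389 -0.1823  0.0194] q [-0.45  0.09  2.19 -0.    0.86 -0.17] w 0.277 | shift [1.564, 0.282, -0.482] turn [0.001, 0.0, -0.008] rows>= 10.0
```

The tube is gripped (23.5 mm opening). I'll lift it towards the tube rack and measure the rack with the wrist camera on the way.

Request:
{"op": "play_rows", "data": {
  "rows": [
    [[0,0,-0.04],[0,0,0]],
    [[0,0,-0.12],[0,0,0]],
    [[0,0,-0.24],[0,0,0]],
    [[0.04,0,-0.36],[0,0,0]],
    [[0.12,0.02,-0.45],[0,0,0]],
    [[0.24,0.05,-0.5],[0,0,0]],
    [[0.36,0.08,-0.5],[0,0,0]],
    [[0.48,0.1,-0.5],[0,0,0]],
    [[0.6,0.13,-0.5],[0,0,0]],
    [[0.72,0.16,-0.5],[0,0,0]],
    [[0.84,0.18,-0.5],[0,0,0]],
    [[0.94,0.2,-0.5],[0,0,0]],
    [[1,0.23,-0.5],[0,0,0]]
  ]
}}

```text
time: 29.38
tool_pos: [0.5624, 0.0452, 0.144]
tcp_rot: [-2.504, -1.895, 0.0]
wrist_force: [-0.0, -0.9, 0.5]
width: 0.279
grip_force: 25.0
```

Request:
{"op": "play_rows", "data": {
  "rows": [
    [[0.1,0.01,0],[0,0,0]],
    [[0.2,0.02,0],[0,0,0]],
    [[0.27,0.025,0],[0,0,0]],
    [[0.29,0.03,0],[0,0,0]],
    [[0.29,0.03,0],[0,0,0]],
    [[0.29,0.03,0],[0,0,0]],
    [[0.29,0.03,0],[0,0,0]]
  ]
}}

```text
time: 29.97
tool_pos: [0.5888, 0.1091, 0.1438]
tcp_rot: [2.507, 1.893, -0.002]
wrist_force: [-0.8, -0.4, 0.2]
width: 0.279
grip_force: 25.0
```

Run:
```python
from h import *
import pickle
go(.6155,.1745,.14,-15.5)
w=cam('wrist');pickle.dump(w,open('w11.pkl','wb'))
exp=[[.6155,.1745,.036],[.6285,.2185,.036],[.641,.263,.069]]
print(proj(w,exp).round(1).tolist())
g=cv2.cvtColor(w['image'],cv2.COLOR_RGB2GRAY)
for th in (100,130,160,190):
    m=(g[:215,230:420]>th).astype(np.uint8)
    cs,h=cv2.findContours(m,cv2.RETR_CCOMP,cv2.CHAIN_APPROX_NONE)
    for q,hh in zip(cs,h[0]):
        A=cv2.contourArea(q)
        if A>250:
            q=q+np.array([230,0]);e=cv2.fitEllipse(q);b=cv2.boxPoints(cv2.minAreaRect(q))
            print(th,'hole' if hh[3]>=0 else 'out',A,np.round(e[0],1),np.round(e[1],1),plane(w,e[0],.036)[0][:2].round(4),plane(w,b,.036)[:,:2].round(3).tolist() if A>3000 else '')
a=cv2.resize(g[0:240,230:420],(48,60),interpolation=cv2.INTER_AREA)
for r in a[::1]: print(''.join(' .:-=+*#%@'[v*10//256] for v in r))
```

```text
t 29.97 pos [0.5888 0.1091 0.1438] q [ 0.14  0.17  1.84 -0.    1.13  0.42] w 0.279 | shift [0.281, 0.031, 0.015] turn [-0.001, 0.001, -0.009] rows>= 1.7
[[326.2, 121.0], [327.2, 68.3], [329.0, -4.8]]
100 out 11000.5 [326.9  70.5] [ 85.1 183.4] [0.6278 0.2168] [[0.612, 0.279], [0.676, 0.261], [0.648, 0.138], [0.573, 0.159]]
130 out 10797.5 [326.9  69.8] [ 83.9 183.4] [0.6279 0.2174] [[0.612, 0.279], [0.676, 0.261], [0.648, 0.139], [0.574, 0.16]]
130 hole 406.0 [326.9  13.8] [25.4 28.5] [0.6396 0.2601] 
160 out 10082.5 [326.8  74.5] [ 86.5 164.5] [0.6268 0.2136] [[0.612, 0.279], [0.675, 0.261], [0.647, 0.139], [0.575, 0.16]]
190 out 9522.5 [326.8  72.7] [ 82.7 173.4] [0.6272 0.2151] [[0.612, 0.279], [0.675, 0.261], [0.647, 0.14], [0.575, 0.161]]
190 hole 433.0 [327.2  62.4] [35.9 42.6] [0.6298 0.2232] <stdin>:17: RuntimeWarning: overflow encountered in scalar multiply
Traceback (most recent call last):
OverflowError: Python integer 256 out of bounds for uint8
```

Run:
```python
from h import *
import pickle
w=pickle.load(open('w11.pkl','rb'))
g=cv2.cvtColor(w['image'],cv2.COLOR_RGB2GRAY)
a=g[0:180:3,276:380:2].astype(int)
for i,r in enumerate(a): print('%3d '%(i*3)+''.join(chr(ord('a')+v//10) for v in r))
```

```text
0 eeeeefivxxxxxxxvsqqorrllmoomkjkkntspsuxxxxxxxwnffeee
  3 eeeeffivxxxxxxxusqqnntuuwvuttplptrsrsuwxxxxxxwmfeeee
  6 eeffffivxxxxxxxvtrrnkmqtvuvwwwusopvrrtxxxxxxxvkfeeee
  9 effeeejvxxxxxxxvtrrqkkkmpqqrrqpmlpsrsvxxxxxxxvjfeffe
 12 efffeeivxxxxxxxwusrplkkkkkkklkkknsrrtwxxxxxxxuifffff
 15 eeffffivxxxxxxxxvtuumkkkkkkkkkklpsrsuxxxxxxxxuhfffff
 18 eeeeefivxxxxxxxxwutunkkkkkkkkkkmutsuwxxxxxxxxuhfffff
 21 eeeeeeivxxxxxxxxxwuurlkkkkkkkklqtsuwxxxxxxxxxsgfffff
 24 eeeeeehuxxxxxxxxxxxvtqnlkkkkllquuvwxxxxxxxxxxrgfffff
 27 ffeffehtxxxxxxxxxxxxwvusrqqqrtvvwxxxxxxxxxxxxpgfffff
 30 efffeehtxxxxxxxxxxxxxxxxwwwwwxxxxxxxxxxxxxxxxpffffff
 33 eeeeeehtxxxxxxxxxxxxxxxxxxxxxxxxxxxxxxxxxxxxxoffffff
 36 eeeeeegsxxxxxxxxxxxxxxxxxxxxxxxxxxxxxxxxxxxxxoffffff
 39 eeeeeegrxxxxxxxxxxxxxxxxwvvwxxxxxxxxxxxxxxxxwmffffff
 42 eeeeeegrxxxxxxxxxxxxwvtssrsstttwxxxxxxxxxxxxwkffffff
 45 eeeeeegrxxxxxxxxxxwvssrqqqqqqrstuwxxxxxxxxxxvjffffff
 48 eeeeeegsxxxxxxxxxwtsrrrrrrrrrrrqstvxxxxxxxxxvjffffff
 51 effffffrxxxxxxxxwusrrrrrstvwvusrqstwxxxxxxxxvifffgff
 54 ffgggfgrxxxxxxxxusrrsvwxxxxxxxwutrsuxxxxxxxxuiffggff
 57 fghhgggrxxxxxxx
[... 1617 characters left out ...]
vwxxwvogfffffeef
144 fggggffhrvwwwwxxxxxxxxxxxxxxxxxxxxxxwwwwwumfeeeeeeee
147 fggggffhorqpprttttttttuuuuuuuuuuuvwwwusrqpifffeeeeee
150 ffgggfffffffffffffggggggggggggggggggggffffffeeeeeeee
153 ffffgfffffffffffffffffffffffffffffffffffeeeeeeeeeeee
156 fffffffffffffffffffffffffffffeffffffffffeeeeeeeeeeee
159 feeeffgffefffffffffffffffeeefffffffeeeeefeeeeeeeeeee
162 fefeffffffffffffffefffffeeefffffffeeeeeefeeeeeeeeeee
165 eeeeeefggggffgffeeeeffeeeeffffefeffeeeeeeffefeeeefee
168 eeeefeefffffffffeeeeeeeeeeeeefffeeeeeeeeeffeeeeeeeed
171 eeeeeeeeeeffgfeeeeeeeeeeeeeeeeffeeeeeeffeeeeeeeeeddd
174 eeeeeeeeeefggfeeeeeeeeeeeeeeffffffffeefffeeeeeeeeedd
177 fedeedeeeeffffeddddeeeeeeeeeeeeeeeeeeeeeeeeeeeeeedee
```

The printed intensities show both bore rims clearly: the near one centred at (326,116.5) and the middle one at (327,63). Each is about 4.5 px farther along +y than predicted. That gives the near bore at (0.616, 0.1775) and the middle one at (0.629, 0.2215).

Request:
{"op": "play_rows", "data": {
  "rows": [
    [[0.06,0.006,0],[0,0,0]],
    [[0.15,0.015,0],[0,0,0]],
    [[0.24,0.025,0],[0,0,0]],
    [[0.285,0.03,0],[0,0,0]],
    [[0.293,0.03,0.04],[0,0,0]],
    [[0.293,0.03,0.1],[0,0,0]],
    [[0.293,0.03,0.17],[0,0,0]],
    [[0.293,0.03,0.23],[0,0,0]],
    [[0.293,0.03,0.26],[0,0,0]],
    [[0.293,0.03,0.27],[0,0,0]],
    [[0.293,0.03,0.27],[0,0,0]],
    [[0.293,0.03,0.27],[0,0,0]]
  ]
}}

```text
time: 31.02
tool_pos: [0.6169, 0.1785, 0.077]
tcp_rot: [2.507, 1.893, 0.001]
wrist_force: [0.2, 0.8, -0.4]
width: 0.281
grip_force: 25.0
```

Run:
```python
from h import *
go(.616,.1775,.028,-15.9)
w=cam('wrist')
g=cv2.cvtColor(w['image'],cv2.COLOR_RGB2GRAY);print(proj(w,[[.616,.1775,.036],[.629,.2215,.036],[.616,.1775,.067+.055]]).round(1).tolist())
a=g[20:290:4,270:380:2].astype(int)
for i,r in enumerate(a): print('%3d '%(20+i*4)+''.join(chr(ord('a')+v//10) for v in r))
```

```text
t 31.02 pos [0.6169 0.1785 0.077 ] q [ 0.24  0.31  1.8  -0.    1.03  0.52] w 0.281 | shift [-0.005, -0.003, 0.196] turn [0.001, -0.0, 0.0] rows>= 1.2
[[317.3, 217.6], [317.8, 161.0], [317.1, 281.5]]
 20 ddddddeeedddeeeddedddeeeffffeeefeeeeeeeeeefeeeeeeddeeed
 24 ddddddddedeeeeeedeeeeeeeeeeeeeeeeeeeeeeeeeeeeeeeeeeeeed
 28 ddddeeeeeeeeeeeeeeeeeeeeeeeeeeeeeeeffeeeeeeeeeeeeeeeeee
 32 ddedeeeeeeeeeeeeefffggffeeeeeeeeeeffffffeefeeeeeeeeffee
 36 eeeeeeeeeeeeeeeeefgggggffffffeeeeefffffefefffffeeeeeeee
 40 eeeeeeeeeeeeeeeeeefffggffffffffefffffffffffffeeeeeeeeee
 44 eeeefeffeeeffeefffffffffffffffffffffffffffffeeeeeeeeeee
 48 nrrqqrrrrrrrrrrrrrrrppppppppponnnmmmmmmlllkkkkkkkifeeef
 52 rxwxxxxwxxxyyyxxyxyyxyyxxxxxyxxxxxxxxxxxxxwwxwwwxvheeff
 56 pwxxxxxxvxxyyyxyyyyyxyxyyxxxxxxxxyxxyxyxxvwxxxwwwsgfffe
 60 qwxxxxxxtwxxyyyyxyyxyyyyyyyyyxyyxyxyyxyxxuxxxxxwwqgffff
 64 pxwwwwusvxyyyxyyxyyyxxxwwwwwxxyyyyyxyyyxxwswxxwvxqgfggf
 68 nxyyxxxxyyyyyyyyxxvttsstttttttuvxxyyyyxyyxxwvwxxxogggff
 72 nxyyyyyyyyyyyyxvtttvwwurrrsuwwvtttwxxxyyxxxyyxxxwmgfgff
 76 mwyyyyyyyyyyywsssvwqmlllllllllqwvttvxyxyyyxyyyyywlggfff
 
[... 2478 characters left out ...]
pkllllllllllllllllmplkkkklnongeedddddddd
248 effhptrniiiifholkllllllllllllllllllgfiiiikomfeeedddddde
252 eeeeeffiiiiheeikklllllllllllllllllieehiiiifeeeeeeeeeeed
256 eeddddgiiiifdeikkkkllllllllllllllljedfiiiigeddddddeeddd
260 dcdddehiiihedfjkkllnnoonnoooonmlkkkgdehiiihfddddddddddd
264 dddddgiiiigddgkmnnmopqqqqqqqponoomlhddgiiiigeddddeedddd
268 ddddehiiiifdeknnqqnmlllllllllmoqpnokedfiiiihfdddddeeeee
272 ccddgiiiihedhnqpmlllllllllllllkkmppnidehiiiigddddddeede
276 cccdhiiiigddipnllllllllllllllkkkkknpiddgiiiihedddddeeee
280 cccegjlmmhddkollllllllllllllllkkkkkoldehmmmkhedddddddee
284 ccccccdjmjedilllllllllllllllllkkkkknkdejmjeddddddddddde
288 dddccccceeedjollllllllllllllllkkkklojdeeedddddddddddcdc
```

The tube is lined up with the near bore: its centre is at u=318 against 317.5 for the bore rim, and within about 2 mm along y. I'll lower it in.

Request:
{"op": "play_rows", "data": {
  "rows": [
    [[-0.005,-0.002,0.03],[0,0,0]],
    [[-0.006,-0.002,0.06],[0,0,0]],
    [[-0.006,-0.002,0.09],[0,0,0]],
    [[-0.006,-0.002,0.12],[0,0,0]],
    [[-0.006,-0.002,0.15],[0,0,0]],
    [[-0.006,-0.002,0.175],[0,0,0]],
    [[-0.006,-0.002,0.19],[0,0,0]],
    [[-0.006,-0.002,0.196],[0,0,0]],
    [[-0.006,-0.002,0.196],[0,0,0]],
    [[-0.006,-0.002,0.196],[0,0,0]]
  ]
}}

```text
time: 31.9
tool_pos: [0.6159, 0.1775, 0.0277]
tcp_rot: [2.507, 1.894, 0.001]
wrist_force: [0.9, 0.5, -0.4]
width: 0.277
grip_force: 25.0
```

Request:
{"op": "play_rows", "data": {
  "rows": [
    [[0,0,0.003],[0,0,0]],
    [[0,0,0.006],[0,0,0]],
    [[0,0,0.009],[0,0,0]],
    [[0,0,0.009],[0,0,0]]
  ]
}}

```text
time: 32.23
tool_pos: [0.6163, 0.1776, 0.0265]
tcp_rot: [2.506, 1.893, 0.002]
wrist_force: [-0.9, -0.4, 3.8]
width: 0.278
grip_force: 25.4
```

Request:
{"op": "play_rows", "data": {
  "rows": [
    [[0,0,0],[0,0,0]],
    [[0,0,0],[0,0,0]],
    [[0,0,0],[0,0,0]],
    [[0,0,0],[0,0,0]],
    [[0,0,0],[0,0,0]],
    [[0,0,0],[0,0,0]],
    [[0,0,0],[0,0,0]],
    [[0,0,-0.04],[0,0,0]],
    [[0,0,-0.12],[0,0,0]],
    [[0,0,-0.24],[0,0,0]],
    [[0,0,-0.36],[0,0,0]],
    [[0,0,-0.46],[0,0,0]],
    [[0,0,-0.5],[0,0,0]],
    [[0,0,-0.5],[0,0,0]]
  ],
  "claw": 0.5
}}

```text
time: 33.4
tool_pos: [0.6184, 0.1781, 0.155]
tcp_rot: [2.504, 1.892, 0.011]
wrist_force: [0.8, -0.0, 0.6]
width: 0.749
grip_force: 0.0
```

Run:
```python
from h import *
go(.445,.20,.15,-16);go(.441,.25,.15,-5)
w=cam('wrist');print(proj(w,[[.616,.1775,.074],[.616,.1775,.067],[.629,.2215,.036]]).round(1).tolist());blobs(w,(270,20,380,290),230,60,(.074,.036))
g=cv2.cvtColor(w['image'],cv2.COLOR_RGB2GRAY)
a=g[140:280:4,270:380:2].astype(int)
for i,r in enumerate(a): print('%3d '%(140+i*4)+''.join(chr(ord('a')+v//10) for v in r))
```

```text
t 33.4 pos [0.6184 0.1781 0.155 ] q [ 0.24  0.24  1.74 -0.    1.16  0.52] w 0.749 | shift [-0.105, -0.691, 0.015] turn [0.009, -0.005, 0.003] rows>= 4.2
t 33.4 pos [0.6184 0.1781 0.155 ] q [ 0.24  0.24  1.74 -0.    1.16  0.52] w 0.749 | shift [0.083, -0.761, 0.015] turn [0.009, -0.004, -0.241] rows>= 4.6
[[315.2, 201.8], [315.2, 199.4], [315.6, 147.0]]
230 bb (304, 130, 28, 29) A 600.5 circ 317.5 143.5 14.9 mar [28. 27.] 90 [[0.6329, 0.2289], [0.6319, 0.2243]]
230 bb (283, 66, 68, 122) A 5350.0 circ 315.6 125.0 67.4 mar [121.  67.] 90 [[0.6357, 0.2445], [0.635, 0.2423]]
140 ghhhhhnxyyyyyyxvtxyyyyyyyyyyyyywxyyyyyyvjhgggggggggggff
144 hhhihhmxyyyyyywuuyyyyyyyyyyyyyywxyyyyyyuiggggggfgffffgg
148 ggghhhmxyyyyyywutvyyyyyyyyyyyyywxyyyyxwphggggggfffffffg
152 ggggghlwyyyyyyxwttxyyyyyyyyyyywwxxwvuttohggggffffffffgg
156 gggghhkwyyyyyyyxwutuvxyyyyyywuttutttttsmgggggfffffffffg
160 ggggggjvyyyyyyyyyxwvuttuutsqrstuttttttslgggfgffffffffee
164 ggggggjvyyyyyyyyyyyyxxxwvtttuuuuttttttskggggfffffffffee
168 ggggggivyyyyyyyyyyyyyyxuuuutuututtttttskggffffffffffffe
172 ggggggiuyyyyyyyyyyyyxwsrstttuututtttttr
[... 876 characters left out ...]
ffefffffffgghggggggfggffeeeffeeeeeeeeeee
236 eeeeeeeeeeefeeeeeeeefffffgffffffffffffeefffffeffeeefeee
240 eeefeeeeeeeeeeeeeeeeeeffffeeeeffeffffffeeeefffefffffeee
244 eeeedeeeeeeeeeeeeeeefeeeeefffefffggfeeeefeeeeffffeefeee
248 deeeeeeeeeeeeeeeeeeeeeeeeefffffffeeeeeeeeeeefffeeeefffe
252 ededdeeeeeeeeeeeeeeeeeeeeeeffeeeeeeeeeeeeeeefffffffggfe
256 dddddeeeefeeeeeeeeeeefeeeeeeeeeeeeeeeeeeeefffgghhhihgfe
260 cccddeeeefffeeeeeeeeeeeeeeeeeeeeeeeefgffghijllllkkkhfee
264 cdcdddefffeeeeeeeeefeeeeeeeeeeefggijllllkkkkkkkklmnoiee
268 ddcdddddeeeedddeeeeeedeeefhikkllkkkkkkkklmnpstvwwwuvofe
272 dddddddeeeedddddefghijjjjjjjjkkkllnpstvvwwvwwwwwwwvuqge
276 cdddeedddddedeijjjjjjjjjjkmprtvvwwwwvwwwwwwwwwwwwwwupge
```

The first tube stands in the near bore, its rim at (315,202) exactly as predicted. Next is the left tube, with a numeric look on the way.

Request:
{"op": "play_rows", "data": {
  "rows": [
    [[0,-0.06,0],[0,0,0]],
    [[0,-0.17,0],[0,0,0]],
    [[0,-0.3,0],[0,0,0]],
    [[0,-0.43,0],[0,0,0]],
    [[0,-0.56,0.02],[0,0,0]],
    [[0,-0.66,0.05],[0,0,0]],
    [[-0.01,-0.715,0.06],[0,0,0]],
    [[-0.01,-0.719,0.06],[0,0,0]],
    [[-0.01,-0.719,0.06],[0,0,0]],
    [[-0.01,-0.719,0.06],[0,0,0]]
  ]
}}

```text
time: 34.28
tool_pos: [0.4422, 0.2239, 0.1344]
tcp_rot: [2.507, 1.894, -0.001]
wrist_force: [0.6, 0.5, 0.1]
width: 0.749
grip_force: 0.0
```

Run:
```python
from h import *
import pickle
go(.442,.322,.1,-16)
w=cam('wrist');pickle.dump(w,open('w12.pkl','wb'))
p=proj(w,[[.442,.322,.067],[.442,.322,0],[.4265,.185,.043]]).round(1);print(p.tolist())
for th in (110,130): blobs(w,(230,20,400,240),th,60,(.067,.043))
g=cv2.cvtColor(w['image'],cv2.COLOR_RGB2GRAY);u,v=p[0].astype(int)
a=g[max(v-60,0):v+60:3,u-50:u+50:2].astype(int)
for i,r in enumerate(a): print('%3d '%(max(v-60,0)+i*3)+''.join(chr(ord('a')+x//10) for x in r))
print('u0',u-50)
```

```text
t 34.28 pos [0.4422 0.2239 0.1344] q [ 0.42 -0.02  2.06 -0.    1.1   0.7 ] w 0.749 | shift [0.377, -0.108, 0.137] turn [-0.001, 0.001, 0.003] rows>= 2.5
[[283.7, 92.1], [291.4, 95.1], [313.6, 235.5]]
110 bb (300, 200, 28, 34) A 663.5 circ 313.3 216.4 17.2 mar [33. 27.] 90 [[0.4351, 0.2147], [0.432, 0.2054]]
110 bb (266, 71, 35, 37) A 936.5 circ 283.4 89.0 18.2 mar [35.8 33.5] 63 [[0.4425, 0.3243], [0.4401, 0.3262]]
130 bb (300, 200, 28, 34) A 631.0 circ 313.4 216.5 16.9 mar [25.9 33.1] 27 [[0.4352, 0.2145], [0.4321, 0.2052]]
130 bb (267, 72, 33, 36) A 890.0 circ 282.7 89.2 17.8 mar [35. 32.] 90 [[0.4419, 0.3243], [0.4395, 0.3262]]
 32 cdddddeddddddddddcddddddeeddddddcddddddddddddddddd
 35 cddddddddddddeddddddddddddddddddddddeddddddddddddd
 38 cddeeeeddeeddeeddddddddedddddddddddddddddddddddddd
 41 cdddeeeeeeeedddddddddddddddddddddddddddddddddddddd
 44 cddddddddeeeeedddddddddddddddddddddddddddddddddddd
 47 dddddddeedeeffedddeedddddddddddddddddddddddddddddd
 50 cddddfedddeeeeedeeeeddddddddddddddddddddddcddddddd
 53 dddddeeeeeeeeedeeeddddddddddddddddddeddddddddddddd
 56 ddddddeeeeeeeddde
[... 1045 characters left out ...]
dddeeefeeedeeefeeefffeedddddddddd
116 ddeeeeeddddddddddddddeeeddddeefffffggfeeeedddddddd
119 deeeeeddddddddddeeeeeeeedeedeffffffffffeeeeddddddd
122 eeeeeeddddddedddddeedddeeeedeffeeffeeffeeeeddddddd
125 deeeeeddddeedddddddddddddddddeedeeffefffffeedddddd
128 eddddeeeddddddddddddddddddddddddeefggfeeeeeeeeeddd
131 eeddddedeeedddddddddddddddddddddeeefgfeeedeeffeddd
134 ddddddefffedddddddddddddddddddddeeeefffeeeeddeddde
137 ddedddddddddddddddddddddddddddddddddeffeeeeddddeef
140 deeeeddddddddddddddddddddddddddddddddeddeeeeedddee
143 eeeeffeeddddddddddddddddddddeddddddddddddddddddddd
146 dddeeeeeedddddddddddddddddddedddddddddddddddeddddd
149 dddddddedddddddddddddddddddddeddddddedddddddeedddd
u0 233
```

Request:
{"op": "play_rows", "data": {
  "rows": [
    [[0.06,-0.02,0],[0,0,0]],
    [[0.16,-0.05,0],[0,0,0]],
    [[0.27,-0.08,0.02],[0,0,0]],
    [[0.36,-0.105,0.06],[0,0,0]],
    [[0.384,-0.112,0.12],[0,0,0]],
    [[0.384,-0.112,0.19],[0,0,0]],
    [[0.384,-0.112,0.26],[0,0,0]],
    [[0.384,-0.112,0.33],[0,0,0]],
    [[0.384,-0.112,0.39],[0,0,0]],
    [[0.384,-0.112,0.44],[0,0,0]],
    [[0.384,-0.112,0.458],[0,0,0]],
    [[0.384,-0.112,0.458],[0,0,0]],
    [[0.384,-0.112,0.458],[0,0,0]]
  ]
}}

```text
time: 35.42
tool_pos: [0.442, 0.3242, 0.021]
tcp_rot: [2.507, 1.893, 0.0]
wrist_force: [0.5, -0.5, -0.0]
width: 0.751
grip_force: 0.0
```

Request:
{"op": "play_rows", "data": {
  "rows": [
    [[0,0,0],[0,0,0]],
    [[0,0,0],[0,0,0]],
    [[0,0,0],[0,0,0]],
    [[0,0,0],[0,0,0]],
    [[0,0,0],[0,0,0]],
    [[0,0,0],[0,0,0]],
    [[0,0,0],[0,0,0]],
    [[0,0,0],[0,0,0]],
    [[0,0,0],[0,0,0]],
    [[0,0,0],[0,0,0]],
    [[0,0,0],[0,0,0]],
    [[0,0,0],[0,0,0]]
  ],
  "claw": -1,
  "newtons": 25
}}

```text
time: 36.42
tool_pos: [0.4422, 0.3248, 0.0219]
tcp_rot: [2.506, 1.894, 0.003]
wrist_force: [-0.4, -0.5, 5.6]
width: 0.277
grip_force: 25.1
```

Run:
```python
from h import *
go(.62,.16,.15,-16)
```

```text
t 36.42 pos [0.4422 0.3248 0.0219] q [ 0.59  0.21  2.04 -0.    0.89  0.86] w 0.277 | shift [-0.439, 0.865, -0.512] turn [0.002, -0.002, 0.003] rows>= 6.6
```

Request:
{"op": "play_rows", "data": {
  "rows": [
    [[0,0,-0.04],[0,0,0]],
    [[0,0,-0.12],[0,0,0]],
    [[0,0,-0.24],[0,0,0]],
    [[-0.02,0.03,-0.36],[0,0,0]],
    [[-0.06,0.11,-0.46],[0,0,0]],
    [[-0.12,0.21,-0.52],[0,0,0]],
    [[-0.18,0.32,-0.52],[0,0,0]],
    [[-0.25,0.43,-0.52],[0,0,0]],
    [[-0.31,0.54,-0.52],[0,0,0]],
    [[-0.37,0.65,-0.52],[0,0,0]],
    [[-0.43,0.75,-0.52],[0,0,0]],
    [[-0.47,0.82,-0.52],[0,0,0]],
    [[-0.486,0.847,-0.52],[0,0,0]],
    [[-0.486,0.847,-0.52],[0,0,0]],
    [[-0.486,0.847,-0.52],[0,0,0]],
    [[-0.486,0.847,-0.52],[0,0,0]]
  ]
}}

```text
time: 37.75
tool_pos: [0.6106, 0.1503, 0.1505]
tcp_rot: [-2.505, -1.894, 0.001]
wrist_force: [0.2, 0.4, 0.7]
width: 0.276
grip_force: 24.7
```

Run:
```python
from h import *
go(.6295,.2225,.15,-16)
w=cam('wrist');print(proj(w,[[.6295,.2225,.036],[.616,.1775,.074]]).round(1).tolist())
g=cv2.cvtColor(w['image'],cv2.COLOR_RGB2GRAY)
a=g[30:230:4,260:370:2].astype(int)
for i,r in enumerate(a): print('%3d '%(30+i*4)+''.join(chr(ord('a')+v//10) for v in r))
```

```text
t 37.75 pos [0.6106 0.1503 0.1505] q [0.2  0.22 1.77 0.   1.16 0.48] w 0.276 | shift [0.298, -0.006, 0.002] turn [-0.002, 0.0, 0.004] rows>= 1.8
[[316.6, 116.1], [315.7, 172.5]]
 30 ddeeeeeeeeowwwwuwxxxxxxxwxwxxwxxwwwwwwwwwvuuututheeeeee
 34 efefeeeeefowwxxwvwxxxxxxxxxxxxxxxxxxxxxxxwwxwwvsheeeeee
 38 eeeeefffffnvwxxwuwxxxxxxxxxxxxxxxxxxxxxxxuwxxwvqgeefeee
 42 deeeefefffnwwvtvwxxxxxxxxwuwwwwvvwxxxxxxxxttttwrgfffffe
 46 eeeefeefffmwxxxxxxxxxxvuuplkkkklotuuwxxxxxxxxxxqgffffff
 50 eeeeeffffflwxxxxxxxxvsuplkkkkkkkkkputvxxxxxxxxxqgfffffe
 54 eeeeeeeffflwxxxxxxxwtuqlklkklkkkkkkqtsvxxxxxxxxoggfffff
 58 eeeeeeefggkwxxxxxxwtsvollnsvvutsnkkoustwxxxxxxwnfffffff
 62 eeeeeegfffkwxxxxxxwtrtplruttuwxxxumqvttvxxxxxxwlfffffff
 66 eeeeeeffffjwxxxxxxwtsrtpsttwxxxxxxuurrsvxxxxxxwlfffffff
 70 eeeeeeefffjwxxxxxxxusrtvvtwxxxxxxwvtssuwxxxxxxwkfffffff
 74 effffeeeefiuxxxxxxxwutvvpptwvvwvsotsrtwxxxxxxxvjfffffff
 78 eeffffffffiuxxxxxxxxwutvxtnllllnrvssuwxxxxxxxxuifffffff
 82 efffefffffhtxxxxxxxxxxwvvwxwvwwxwuuwxxxxxxxxxxsifffffff
 86 eeeefeffffhsxxxxxxxxxxxxxxwvvvvwxxxxxxxxxxxxxxshfffffff
 90 efeeeeffffhsxxxxxx
[... 1377 characters left out ...]
wvvxxwusuqlllllllnqrrrrrqppppkeeeeeeeeee
186 eeeeefggggffntvvutwvsrrsrrrqqqrrrrrrrrqopppoieeeeeeeeee
190 gffeefeffgffhllklmmmnnnnnnnnnnooooooooonnnooieeeedeeeee
194 ggffffffeeeeeeeeeeeeeeeeeeeeeeeeeeeeeeeeeeeeeeeeedddede
198 gffeeeeeddeeeeeeeeeeeeeeeeeeeeeeefeeeeeeeeeeeeeeddeeeee
202 eddddddddedeeeeeefffeeeeeefeeeeeeeeeeeeeeeeeeeeeedeeedd
206 ddddddddddddeeefffeeefeeeeeeeeeeeefeeeeeeeeeeeeeddddddd
210 ddddeddddddeeeefgfeeefeeeeefffffefffffeeeefeeeeeeeedddd
214 ddddddddddeeeeeeffeeeeeefijkkkkkjgeeeeeeedeeeeeeeeeeeee
218 ddddddeeeedeeedeeedeeegjkkkkkkkkkkkifeddddddddeeeeeeeee
222 dddedddeedeeeeeeeedeegjkkkkkklklkkkkjfeedeededdddeeeeee
226 fffeeeddddeeeeeededdeikkkkkkkkkkkkkkkheeeedddddddddeeed
```

The middle bore is at (317,116), as predicted. I'll lower the second tube into it.

Request:
{"op": "play_rows", "data": {
  "rows": [
    [[0.06,0,0],[0,0,0]],
    [[0.15,0,0],[0,0,0]],
    [[0.24,-0.003,0],[0,0,0]],
    [[0.285,-0.004,0],[0,0,0]],
    [[0.297,-0.004,0.04],[0,0,0]],
    [[0.297,-0.004,0.1],[0,0,0]],
    [[0.297,-0.004,0.17],[0,0,0]],
    [[0.297,-0.004,0.23],[0,0,0]],
    [[0.297,-0.004,0.26],[0,0,0]],
    [[0.297,-0.004,0.27],[0,0,0]],
    [[0.297,-0.004,0.27],[0,0,0]]
  ]
}}

```text
time: 38.72
tool_pos: [0.6301, 0.2207, 0.0821]
tcp_rot: [-2.506, -1.893, 0.003]
wrist_force: [-0.7, 0.2, -1.0]
width: 0.274
grip_force: 24.7
```

Run:
```python
from h import *
go(.6295,.2225,.0305,-16)
```

```text
t 38.72 pos [0.6301 0.2207 0.0821] q [ 0.3   0.35  1.73 -0.    1.06  0.58] w 0.274 | shift [0.006, -0.004, 0.206] turn [-0.002, 0.002, 0.003] rows>= 1.2
```

Request:
{"op": "play_rows", "data": {
  "rows": [
    [[0.003,-0.002,0.03],[0,0,0]],
    [[0.004,-0.002,0.06],[0,0,0]],
    [[0.004,-0.002,0.09],[0,0,0]],
    [[0.004,-0.002,0.12],[0,0,0]],
    [[0.004,-0.002,0.15],[0,0,0]],
    [[0.004,-0.002,0.18],[0,0,0]],
    [[0.004,-0.002,0.2],[0,0,0]],
    [[0.004,-0.002,0.204],[0,0,0]],
    [[0.004,-0.002,0.206],[0,0,0]],
    [[0.004,-0.002,0.206],[0,0,0]]
  ]
}}

```text
time: 39.55
tool_pos: [0.6311, 0.2222, 0.0318]
tcp_rot: [2.507, 1.894, 0.0]
wrist_force: [0.3, -1.0, -0.8]
width: 0.279
grip_force: 24.7
```

Request:
{"op": "play_rows", "data": {
  "rows": [
    [[0,0,0.003],[0,0,0]],
    [[0,0,0.006],[0,0,0]],
    [[0,0,0.009],[0,0,0]],
    [[0,0,0.009],[0,0,0]]
  ]
}}

```text
time: 39.88
tool_pos: [0.6309, 0.2222, 0.0296]
tcp_rot: [2.507, 1.894, 0.0]
wrist_force: [0.1, 0.5, -1.3]
width: 0.273
grip_force: 24.7
```

Request:
{"op": "play_rows", "data": {
  "rows": [
    [[0,0,0.003],[0,0,0]],
    [[0,0,0.006],[0,0,0]],
    [[0,0,0.006],[0,0,0]],
    [[0,0,0.006],[0,0,0]]
  ]
}}

```text
time: 40.22
tool_pos: [0.6312, 0.2224, 0.0289]
tcp_rot: [2.507, 1.894, 0.001]
wrist_force: [-2.4, -0.7, 6.0]
width: 0.278
grip_force: 25.2
```

Contact is at 0.0289, which is the seated height. Release and rise.

Request:
{"op": "play_rows", "data": {
  "rows": [
    [[0,0,0],[0,0,0]],
    [[0,0,0],[0,0,0]],
    [[0,0,0],[0,0,0]],
    [[0,0,0],[0,0,0]],
    [[0,0,0],[0,0,0]],
    [[0,0,0],[0,0,0]],
    [[0,0,0],[0,0,0]],
    [[0,0,-0.04],[0,0,0]],
    [[0,0,-0.12],[0,0,0]],
    [[0,0,-0.24],[0,0,0]],
    [[0,0,-0.36],[0,0,0]],
    [[0,0,-0.46],[0,0,0]],
    [[0,0,-0.5],[0,0,0]],
    [[0,0,-0.5],[0,0,0]]
  ],
  "claw": 0.5
}}

```text
time: 41.38
tool_pos: [0.6336, 0.223, 0.1579]
tcp_rot: [2.505, 1.892, 0.012]
wrist_force: [0.1, 0.2, -0.2]
width: 0.748
grip_force: 0.0
```

Run:
```python
from h import *
go(.43,.10,.11,-2);go(.43,.10,.11,-16)
```

```text
t 41.38 pos [0.6336 0.223  0.1579] q [ 0.3   0.29  1.67 -0.    1.18  0.58] w 0.748 | shift [-0.697, -0.65, 0.184] turn [0.009, -0.004, -0.308] rows>= 5.8
t 41.38 pos [0.6336 0.223  0.1579] q [ 0.3   0.29  1.67 -0.    1.18  0.58] w 0.748 | shift [-0.697, -0.65, 0.184] turn [0.008, -0.005, 0.003] rows>= 5.8
```

Request:
{"op": "play_rows", "data": {
  "rows": [
    [[-0.05,-0.05,0],[0,0,-0.04]],
    [[-0.14,-0.14,0],[0,0,-0.1]],
    [[-0.25,-0.24,0.02],[0,0,-0.16]],
    [[-0.36,-0.34,0.05],[0,0,-0.22]],
    [[-0.47,-0.44,0.09],[0,0,-0.28]],
    [[-0.58,-0.54,0.13],[0,0,-0.31]],
    [[-0.66,-0.62,0.17],[0,0,-0.31]],
    [[-0.69,-0.65,0.184],[0,0,-0.31]],
    [[-0.69,-0.65,0.184],[0,0,-0.31]],
    [[-0.69,-0.65,0.184],[0,0,-0.31]],
    [[-0.69,-0.65,0.184],[0,0,-0.31]]
  ]
}}

```text
time: 42.3
tool_pos: [0.4293, 0.1013, 0.1077]
tcp_rot: [2.258, 2.183, 0.003]
wrist_force: [-0.2, -0.3, 0.5]
width: 0.749
grip_force: 0.0
```

Run:
```python
from h import *
go(.427,.187,.05,-2)
w=cam('wrist');p=proj(w,[[.427,.187,.043],[.427,.187,0]]).round(1);print(p.tolist())
g=cv2.cvtColor(w['image'],cv2.COLOR_RGB2GRAY);u,v=p[0].astype(int)
r0=max(v-50,0)
a=g[r0:v+54:3,u-50:u+54:2].astype(int);print('u0',u-50)
for i,r in enumerate(a): print('%3d '%(r0+i*3)+''.join(chr(ord('a')+x//10) for x in r))
```

```text
t 42.3 pos [0.4293 0.1013 0.1077] q [ 0.17 -0.1   2.19  0.    1.05  0.21] w 0.749 | shift [0.342, -0.021, 0.231] turn [0.003, -0.001, 0.002] rows>= 2.5
[[311.1, 103.8], [312.0, 104.1]]
u0 261
 53 dddddddddeedddddddddddddddddddeedddddeeddddeeeeeeeff
 56 ddddddddddddddedddeeededddddddeedeeeedeeeddeeeeeeeee
 59 dddddddddedddddeeedeeddddddddddddedddeddddddddeeeeee
 62 dddddddddededdefffeeedddddddddddeddddddddddddddeeeee
 65 dddddddddddeedeffeeeedddddddddeddddeddddddddddeefeee
 68 ddddddddddeeeeeeeeeeddddddddeddddddddeddddddeeeffeee
 71 dddeeddddeeeeeeeeeeddeeddddddeeeeddddeeeeeddeeeefeee
 74 ddeeeeddddeeeeefffeedeeeijgeedddeddddeeeeeddddeeeeee
 77 eeefeeddddddeeeeefeeeehqwxwuqlgeedeeeeeeededddeeedde
 80 eeeeeeddddddddeeeeeegnvxxxxxxxwtniedeeeedeeeeeeeddde
 83 eeddeeddddddeedddefjtxxwwxxxwwxxxukeeedddeeeffffeedd
 86 eddddededdddddddefmvxxwxxxxxxxwwxxpedddedeeeffggeeee
 89 eeedddddeeddddddejuxxwxxxxxxxxxwxxsgdeeeeeeeeeeedede
 92 edeedddddddddddeehtxwwxxxxxxxxxwwxvjeeeeeeeeededdeee
 95 eeeeeddddddeeeeeefrxwwxxxxxxxxxvtvvleeeeeefeeeeddeee
 98 edddddddeeeeeeeddeoxxwwxxxxxxxwusvvnfffeeffffeeed
[... 386 characters left out ...]
eeeddedddddddddd
122 ddddddddeeeddeeeeeffededeeeffeeedeeeeeededdddddddddd
125 dddddddedddeeeeeeefeedeeeeeeeefeeeddedeeeeeedddddddd
128 dddddddddddeeffeeeeeedeeeeeeeffeeeeeededeeedddedeedd
131 dddddddddeeeeeffeeeeeeeeedeeeeedeeedddeeeeddddeeeedd
134 ddeedeeeeeeeedeeeeeeedeffedeeedddddddddffedddddeedde
137 ffgffffeeeeeedeeeeffeddeeedddddddddeddeeedddddeeeeee
140 ffffgfffeeeeeeeeeeffeeddeeeedddddeddeeeeedddddeeeeee
143 eeefeeeeffgfeeeeedeeeeeeddedddddddddeddddddddeededde
146 feeeeddeffffeeeedddeeeedddddddddddddddddddddddeeddde
149 feeeeeeeeeffeedeeddeeddddddddddddddeedddddddddeeeeed
152 efeeddffeeefedddeddddddddddddddeedeeddddddddeeddedee
155 eeddddeeeefedddeedddeedddddddddeeefedddddddeeeddddee
```

Seen almost from straight above, the adapter's hexagon is centred at (313.7,94.5) and its stem at (313.5,93). That puts it at (0.429, 0.1957). I'll grasp the stem 32 mm up.

Request:
{"op": "play_rows", "data": {
  "rows": [
    [[0.06,-0.002,0],[0,0,0]],
    [[0.16,-0.006,0],[0,0,0]],
    [[0.27,-0.01,0.02],[0,0,0]],
    [[0.355,-0.014,0.06],[0,0,0]],
    [[0.377,-0.014,0.12],[0,0,0]],
    [[0.377,-0.014,0.19],[0,0,0]],
    [[0.377,-0.014,0.26],[0,0,0]],
    [[0.377,-0.014,0.33],[0,0,0]],
    [[0.377,-0.014,0.39],[0,0,0]],
    [[0.377,-0.014,0.44],[0,0,0]],
    [[0.377,-0.014,0.46],[0,0,0]],
    [[0.377,-0.014,0.462],[0,0,0]],
    [[0.377,-0.014,0.462],[0,0,0]]
  ]
}}

```text
time: 43.43
tool_pos: [0.428, 0.1956, -0.0083]
tcp_rot: [2.258, 2.184, 0.0]
wrist_force: [-0.4, -0.6, -0.4]
width: 0.749
grip_force: 0.0
```

Request:
{"op": "play_rows", "data": {
  "rows": [
    [[0,0,0],[0,0,0]],
    [[0,0,0],[0,0,0]],
    [[0,0,0],[0,0,0]],
    [[0,0,0],[0,0,0]],
    [[0,0,0],[0,0,0]],
    [[0,0,0],[0,0,0]],
    [[0,0,0],[0,0,0]],
    [[0,0,0],[0,0,0]],
    [[0,0,0],[0,0,0]],
    [[0,0,0],[0,0,0]],
    [[0,0,0],[0,0,0]],
    [[0,0,0],[0,0,0]]
  ],
  "claw": -1,
  "newtons": 25
}}

```text
time: 44.43
tool_pos: [0.4278, 0.1953, -0.0077]
tcp_rot: [2.258, 2.184, 0.002]
wrist_force: [-0.4, -0.5, 6.1]
width: 0.202
grip_force: 25.6
```

Run:
```python
from h import *
import pickle
t=pickle.load(open('top.pkl','rb'));c,_=None,None
# tray centre from top outline at rim height and wrist view w3
print(plane(t,[(311,177.5)],.02),plane(t,[(311,177.5)],.0))
go(.607,.011,.10,-2)
```

```text
[[0.60137774 0.00855118 0.02      ]] [[0.6061281  0.00865092 0.        ]]
t 44.43 pos [ 0.4278  0.1953 -0.0077] q [ 0.38  0.13  2.22 -0.    0.8   0.41] w 0.202 | shift [-0.712, 0.741, -0.43] turn [0.002, -0.001, 0.002] rows>= 6.7
```

Request:
{"op": "play_rows", "data": {
  "rows": [
    [[0,0,-0.04],[0,0,0]],
    [[0,0,-0.12],[0,0,0]],
    [[0,0,-0.24],[0,0,0]],
    [[-0.03,0.03,-0.36],[0,0,0]],
    [[-0.09,0.09,-0.43],[0,0,0]],
    [[-0.18,0.18,-0.45],[0,0,0]],
    [[-0.28,0.28,-0.45],[0,0,0]],
    [[-0.38,0.39,-0.45],[0,0,0]],
    [[-0.48,0.49,-0.45],[0,0,0]],
    [[-0.58,0.6,-0.45],[0,0,0]],
    [[-0.66,0.68,-0.45],[0,0,0]],
    [[-0.7,0.725,-0.45],[0,0,0]],
    [[-0.712,0.733,-0.45],[0,0,0]],
    [[-0.712,0.733,-0.45],[0,0,0]],
    [[-0.712,0.733,-0.45],[0,0,0]]
  ]
}}

```text
time: 45.68
tool_pos: [0.6029, 0.0117, 0.1036]
tcp_rot: [-2.257, -2.183, 0.002]
wrist_force: [-0.6, -0.1, -0.8]
width: 0.198
grip_force: 25.0
```

Run:
```python
from h import *
go(.605,.011,-.003,-2)
w=cam('wrist');c=[(.605+a,.011+b) for a,b in ((-.05,-.05),(-.05,.05),(.05,.05),(.05,-.05))]
print(proj(w,[(x,y,.02) for x,y in c]).round(1).tolist())
g=cv2.cvtColor(w['image'],cv2.COLOR_RGB2GRAY)
a=g[60:300:6,220:420:3].astype(int)
for i,r in enumerate(a): print('%3d '%(60+i*6)+''.join(chr(ord('a')+x//10) for x in r))
```

```text
t 45.68 pos [0.6029 0.0117 0.1036] q [-0.02  0.22  1.86  0.    1.06  0.01] w 0.198 | shift [-0.003, 0.009, 0.426] turn [-0.003, -0.001, 0.002] rows>= 2.6
[[272.2, 248.5], [262.5, 148.8], [374.7, 145.1], [371.4, 245.6]]
 60 deeeffeeeedeeeeeffggfffeeeeeeeeeeefeeeeffeffffeffeeefeeeeeeeeeeeede
 66 deededdeffeeeddeeeeffeeeeedeeeeeeefgfffeeeeffeeefeeeefefgeeeffeeedd
 72 feeeffeddedddddeeeegfeeeeeedeeeeffgfffeeeeeeeeeeeeeeeeffeeeeeeeddee
 78 eeefeeeddddddddddefffedeeeeeeeeeeeffgfffffefffffeeeefeeeeefeeeedeee
 84 eeefedddddeeddedddedeeeedeeeeeefffggffffefffggfgfeggfffeeffeeedeeed
 90 ffgggfdddddddeddddddddddddeeeeeffeefgggffghgeefeeeeeeeeffeeeeddeede
 96 eefeeeedddddeeedddddddddddeeeeeeeeeeeeffeefffffffeeeedeeeefgeeeeeee
102 fdedeeeeedddddddddddddddddeeededddeeeeeeeeffffgfffeeeeefeeeffeeeeef
108 eddeeeddeddddddddddddddeeeeeeeeeeeeeeeeeffeffffggffgeeeeeeedeeeefee
114 edddeddddddddeeeddddddeeeeeeeeeeeeeeeeeeeefffeffgffgfggeeefffeefefe
120 ddddedddeeeeeeefedddeddeeeeeeeeeeeeeeeeffefeeeeffgffffgfeeedeeffeef
126 dddeeeeeddeffeeeeeeeeeeeeeefefeeeeeefeeefeeeeefggfeffffeeeeefffeffe
132 dddedddeeedee
[... 1298 characters left out ...]
eeejuljjjknrsssronnoqsttspjjjjjjjjjlnedddedddeeeefee
246 cddddcccdccdeeeeeegtvuutkiifollllllllohhiiiihhhhggffdddddedeffffeee
252 ccddccdddccddeeeeddeedegiihdilllllllllegiiheeeededddddddddddeffefee
258 cdccdcdccccddddddddddddhiigdjllllllllkeeiiieddddddddddddddddeeeefff
264 cccddccccdccccdcdcddddeiiiedikkllllllkeeiiigddddddddddddddddeeedeee
270 cccdddcccdcccdddccccccgiiidfklnpqqpomlgdhiiiddddddddddddddddddedeee
276 deeeedccccccddddcdcccdiiihdhpqrssssrrqkdfiiifddddeeeedddddddddddeee
282 deddddddddddeedddcccccdfmlelqssssssssrpeiniddddddeffeeedddddddeedde
288 dddccccddedddedcccddddccdeejqssssssssroeeedddddddcdeeeddddddddddeee
294 cccccccccccccccccccccccccdecipssssssqldddcdddddddcdccccddcccccccccd
```

The tray's rim spans u 266–377 and v 147–247, so its centre is at (0.607, 0.011), well under the adapter. I'll lower it.

Request:
{"op": "play_rows", "data": {
  "rows": [
    [[-0.002,0.01,0.03],[0,0,0]],
    [[-0.002,0.014,0.09],[0,0,0]],
    [[-0.002,0.014,0.16],[0,0,0]],
    [[-0.002,0.014,0.23],[0,0,0]],
    [[-0.002,0.014,0.29],[0,0,0]],
    [[-0.002,0.014,0.34],[0,0,0]],
    [[-0.002,0.014,0.38],[0,0,0]],
    [[-0.002,0.014,0.41],[0,0,0]],
    [[-0.002,0.014,0.425],[0,0,0]],
    [[-0.002,0.014,0.43],[0,0,0]],
    [[-0.002,0.014,0.43],[0,0,0]],
    [[-0.002,0.014,0.43],[0,0,0]]
  ]
}}

```text
time: 46.73
tool_pos: [0.6085, 0.0103, -0.0027]
tcp_rot: [2.258, 2.183, 0.001]
wrist_force: [0.2, -0.5, 0.1]
width: 0.198
grip_force: 25.0
```

Request:
{"op": "play_rows", "data": {
  "rows": [
    [[0,0,0.003],[0,0,0]],
    [[0,0,0.005],[0,0,0]],
    [[0,0,0.005],[0,0,0]]
  ]
}}

```text
time: 46.98
tool_pos: [0.6081, 0.0103, -0.0043]
tcp_rot: [2.258, 2.184, 0.001]
wrist_force: [-0.1, -1.2, -0.5]
width: 0.195
grip_force: 25.0
```

Request:
{"op": "play_rows", "data": {
  "rows": [
    [[0,0,0.003],[0,0,0]],
    [[0,0,0.006],[0,0,0]],
    [[0,0,0.006],[0,0,0]],
    [[0,0,0.006],[0,0,0]]
  ]
}}

```text
time: 47.32
tool_pos: [0.6083, 0.0103, -0.0047]
tcp_rot: [2.258, 2.184, 0.001]
wrist_force: [-2.4, -1.5, 7.3]
width: 0.2
grip_force: 25.7
```

Request:
{"op": "play_rows", "data": {
  "rows": [
    [[0,0,0],[0,0,0]],
    [[0,0,0],[0,0,0]],
    [[0,0,0],[0,0,0]],
    [[0,0,0],[0,0,0]],
    [[0,0,0],[0,0,0]],
    [[0,0,0],[0,0,0]],
    [[0,0,-0.03],[0,0,0]],
    [[0,0,-0.09],[0,0,0]],
    [[0,0,-0.18],[0,0,0]],
    [[0,0,-0.3],[0,0,0]],
    [[0,0,-0.42],[0,0,0]],
    [[0,0,-0.54],[0,0,0]],
    [[0,0,-0.66],[0,0,0]],
    [[0,0,-0.7],[0,0,0]],
    [[0,0,-0.7],[0,0,0]]
  ],
  "claw": 0
}}

```text
time: 48.57
tool_pos: [0.6108, 0.0103, 0.1737]
tcp_rot: [2.254, 2.18, 0.009]
wrist_force: [0.7, -0.2, -0.2]
width: 0.5
grip_force: 0.0
```

Request:
{"op": "play_rows", "data": {
  "rows": [
    [[-0.1,-0.1,0],[0,0,0]],
    [[-0.25,-0.2,0],[0,0,0]],
    [[-0.4,-0.3,0],[0,0,0]],
    [[-0.55,-0.4,0],[0,0,0]],
    [[-0.65,-0.5,0],[0,0,0]],
    [[-0.7,-0.52,0],[0,0,0]],
    [[-0.7,-0.52,0],[0,0,0]],
    [[-0.7,-0.52,0],[0,0,0]]
  ]
}}

```text
time: 49.23
tool_pos: [0.4706, -0.1604, 0.1671]
tcp_rot: [-2.259, -2.179, 0.001]
wrist_force: [-0.2, 0.8, -0.6]
width: 0.503
grip_force: 0.0
```

Run:
```python
from h import *
st=bot.read_state();print(st['time'],st['tool_pos'],st['width'])
t=cam('top');s=cam('scene');w=cam('wrist')
pts={'adapter':(.608,.0103,.046),'tubeN':(.616,.1775,.074),'tubeM':(.631,.2222,.074),'jarR':(.606,-.259,.094),'jarL':(.6255,-.1785,.094)}
for n,c in (('t',t),('s',s),('w',w)):
  for k,p in pts.items(): print(n,k,proj(c,p).round(1)[0])
gs=cv2.cvtColor(s['image'],cv2.COLOR_RGB2GRAY).astype(int)
print('scene tube rack');[print('%3d '%v+''.join(chr(97+x//10) for x in gs[v,290:335])) for v in range(115,178,2)]
print('scene tray');[print('%3d '%v+''.join(chr(97+x//10) for x in gs[v,315:375])) for v in range(168,212,2)]
print('scene jars');[print('%3d '%v+''.join(chr(97+x//10) for x in gs[v,360:440:2])) for v in range(186,272,3)]
```

```text
49.2333 [ 0.47058551 -0.16039869  0.16706568] 0.5031536583013748
t adapter [310.2 172.5]
t tubeN [241.3 167.7]
t tubeM [223.2 162.1]
t jarR [422.2 166.8]
t jarL [388.4 159.4]
s adapter [344.3 181.4]
s tubeN [314.7 143.9]
s tubeM [311.4 135.9]
s jarR [410.6 222.8]
s jarL [395.1 201.3]
w adapter [463.6   1.5]
w tubeN [ 513.8 -282.4]
w tubeM [ 534.9 -348.3]
w jarR [450.8 289.7]
w jarL [482.1 216.9]
scene tube rack
115 fffffffffffgfffffffffffffffeeeeffghijkklllmmm
117 ffffffffgggggfgffffffffffeeeeeeeeeeffffgghhii
119 ffgfgffffffffffffffffffffeeeeeeeeeeeeeeeeeeee
121 mjhgffffffffffffffffffffffeeeeeeeeeeeeeeeeeee
123 tspkgffffffffffffffffffffffeeeeeeeeeeeeeeeeee
125 utqmhggggffffffffgggggfffffeeeeeeeeeeeeeeeeee
127 qpoliggggffffggggggggggffffeeeeeeeeeeeeeeeeee
129 nljhgfffffffgiklmmmmkiggfffeeeeeeeeeeeeeeeeee
131 hgggffffffffjnppppppolihgfffeeeeeeeeeeeeeeeee
133 ggggfffgggfgilooooqqpnkjkjigeeeeeeeeeeeeeeeee
135 fffffghiijkklmmnoppponnoqrplheeeeeeeeeeeeeeee
137 ffffhmqstvwwvspoopppppppprspjfeeeeeeeeeeeeeee
139 feefiouwxxxwvronooooooppqpnjgeeeeefefeeeeeeee
141 fffefkrwxxxwtonoonnooppoomjgggg
[... 2971 characters left out ...]
oooqxyyyyyyyyyyyyuihhhhhh
228 gggfghhinonnooonnonrxyyyyyyyyyyxphhhhhih
231 gggggghhjmonnnooooooorvxyyyyyxupkhhghhhh
234 ffggggghhjnonnnnnnpoooooppqqppookhhhhggg
237 fffffffghhjnonnnnmnppooooppppppqokhhgghh
240 ffffffffghhjnonnmlmoqsrrrqrrrrqnmnlhgggg
243 ffffffffgghhjnnnlkmnoopqrqqppoolknnlhggg
246 eefffgffffghhknomlllmmnoooopooojjnnnlhgg
249 effffggfffghhhknnnnnnnmmonnpoonjlnnnnmhg
252 effefffffffgghhknnnnooooonoooomnnnnnnnlh
255 fefeffffffgggghhknnnnnnnoooonnnnnlkjjiih
258 fefeeeeffffffghhhknonnonnnmlkjiihhhiiihg
261 eeeeeeffefeffgghhhkmmlkjiihhgfffffhiiihg
264 eefefeffeeffffffghhiiiigffffghhihhhggfff
267 feeefeeeeffeffggghhiiiihhihhhggfffffffgg
270 feefeeeffffffffffghhhhhgfffffffffffffgff
```

In the scene view the jar caps are at (393,201) and (410,223) and the adapter's top is at (344,182), all as predicted for seated, upright pieces. The arm hides the tube rack there, so I'll check the tubes in the top view.

Run:
```python
from h import *
t=cam('top');g=cv2.cvtColor(t['image'],cv2.COLOR_RGB2GRAY).astype(int)
[print('%3d '%v+''.join(chr(97+x//10) for x in g[v,192:265])) for v in range(146,194)]
print('tray');[print('%3d '%v+''.join(chr(97+x//10) for x in g[v,288:336])) for v in range(155,202,2)]
print('beaker');blobs(t,(425,222,485,262),105,60,(.05,))
```

```text
146 dedededdedddceecddgdcedddfddceeeeddcddcedeeddffeeffgeddeeeedeeeeeededdddd
147 eddeddeeeecbbccddeeededdddddddefddfcddddddcddeddeggfedddcdddddeeedddecddd
148 cededdeeddcwtaabdddddddddeddddcdddfdedeeeeedeeefeeedddddddcdeeeeddddddddd
149 edfedeefccizyxovugabacddedededddcedddcddfeeddcdddddeceddeddefefgddeddddee
150 edeedeeddctzyytzzzzuggaacdcdddeddddcededeeeeeededdddddedeeeffdfeecdedddee
151 eddefdececwyyyrzzzzzzzuufaabccddddddedeeddfdeddecddddedeeeefeddeeedddeede
152 dddeeedcdizyuqyzzyzzzzzzzzvueaabccdddeedeeddcdddddedddeecedefdddddeddddee
153 eddeddddcwzzyxzzzzyzyyzzzzzzzztggabcbddeeedededdddcddeeeeddefddddeeddeeed
154 effeddedczzzzzzzxzzzyyyyzzzzzzzzzzsgfabddddeededddcddeddceeeeddeeddeeddde
155 ffeddeechzzzzvopqyxzzzzyyyyzzzzzzzzzzvtfaabcceddddddddddddeeedfffededddef
156 ggeedfecwzzyrljjmptxxyyzyyyyyyyyzzzzzzzzzumfabbcdddcddddeddeeeeeedeededed
157 fgeeeedczzzljkmlllqzouxyzyyyyyzzzzzzzzzzzzzzzsgfabbdddddedddddddddcededde
158 geeddcbhzzyiklllmlnyussxyzyyzzzzzzzzzzzyyzzzzzzzwseaaaccccceddddddddededd
159 edfddcawzzpjllllllmsmqssxzzzzzuppopvxzzyyyyyzzzzzzzztmeaacccdcdddeedddeee
160 deed
[... 3322 characters left out ...]
xyxxxxyuxtadede
181 dcblvyxxxxxxxxxxxxvuyzzzzzyuwyxxxxxxxyyyuxubcddd
183 edbmvyyxyyyyyyxyyyyywvuxyyyyyyxyyyyxyyyytxubfedd
185 dcblvyyyyyyyxyyxyyyyyyyyxyyyyyyyxyxyyyyytwudddef
187 ddblwyyxxxxxxxxxxxxxxxxxxxxxxxyyxyyxyyyytwvffdde
189 ddclxsvyxxxxxxxxxxxxxxyxxxyxxxxxxxxxxxyytwugeeed
191 feckxtvyyyyyyyyyxyyyyyyyyyyyyyyyyyyyyyyywxtfceed
193 fdbkxsvyyyyyyyyyywttuvvvvwwwtqssuuuvvvwwwxukddef
195 gfcnvwvuuvuvwwwvsppppppqqppomlkkkkjiiiiihihedddd
197 ddchklkheeggfeefeffddddeffeeghhgggfghhffeedddeed
199 cdbeeeedfffffddddfgeededfeeefffeeeggffeeedddeedd
201 dddffffedeefhgeefeeeeeegfeedeeeffedddeedeeefeeee
beaker
105 bb (434, 231, 18, 24) A 228.5 circ 444.0 242.0 12.2 mar [14.9 23.4] 10 [[0.4282, -0.3123]]
```

All three tubes stand in their bores, with rims at (224,163) and (242,168) as predicted. The adapter stands in the tray and the beaker has not moved. Handing in.

```bash
python3 -c "
from workcell import bot
print(bot.finish_job())"
```

```text
the job is handed in; nothing more can be done
None
```

I handed the job in at about 49 s: both jars are in their own rack wells, both loose tubes are in the free bores, and the adapter stands in the tray; the right-hand tube was tilted by a bad first grasp, then set upright and re-gripped, and the beaker and racked tube were left alone.

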